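Pack the finishing kit into its foam-lined case

TASK

Pack the finishing kit: press the aluminium corner square and the cork sanding block from the sloping bench rest into their matching cutouts in the foam of the open case, and lay the white carton on its back in the big cutout; all three must be pushed fully down onto the cutout floors. The carton is too wide to be held flat, so take it by its thickness, stand its foot in the deep notch at the near end of its cutout and push its top over, away from you. Do not disturb the glue stick, the pin tin and the snips.

Things in the scene. Friction and masses are not known exactly. Their poses are not given: they have to be found in the camera images.
- kit_case: open grey carrying case, fixed, 182 mm deep (x), 306 mm wide (y); origin: centre of its underside, x away from its front (handle side, nearest the robot), y left, z up. Rim at z 48 mm, dark foam top 46 mm, teal cutout floors 32 mm (cutouts 14 mm deep). Lid stands open along the back edge (x +91 mm), leaning 15 deg backward, top at z 225 mm
- square_pocket (a point): on the floor of the L-shaped cutout, middle of its long leg; axes as the case. Leg 105 mm along x, 27 mm along y; foot 27 mm wide at the near (-x) end, running to -y, 69 mm overall. In each cutout springy foam nubs on both side walls stand 1.4 mm in the part's way: laid in, it stays up on them; pushing it past takes about 4 to 12 N. Here at x -6 mm
- cork_pocket (a point): centre of the cork block's rectangular cutout, on its floor, 105 mm along x by 65 mm along y; axes as the case; foam nubs (see square_pocket) beside this point
- carton_pocket (a point): where the middle of the lying carton's underside belongs, on the floor of its big cutout; axes as the case. Floor from x -40 to +72 mm, 90 mm wide (y); at the near end it drops into the notch, over which the carton's foot end may reach; foam nubs (see square_pocket) at x -6 to +50 mm
- carton_notch (a point): centre of the floor of the tip-in notch at the near (-x) end of the carton's cutout: 31 mm along x, 90 mm along y, 12 mm deeper than the cutout floor (26 mm below the foam top); axes as the case. The carton stands in it on end; its bottom edge is blocked by the step when its top is pushed to +x, so it tips over the step onto the cutout floor
- bench_rest: sloping rest of folded light steel, fixed, left or right of the case, 212 mm wide (y), 115 mm deep (x); origin: centre of its underside; its face rises away from its front (-x) at 26 deg from z 26 to 79 mm, with a 14 mm lip along the low front edge; square and cork block lie flat on it side by side against the lip, in either order
- square_leg (a point): centre, half-way up, of the long leg of the aluminium corner square: a flat L 24 mm thick (z, its upward normal), long leg 100 mm along x, 22 mm wide along y; short leg at the -x end, 22 mm wide, running to -y, 64 mm overall; lies tilted 26 deg on the rest, x up the slope; about 150 g; balances 13 mm to -x, 13 to -y of here; take it across the long leg. Goes to square_pocket, same axes
- cork_centre (a point): centre of the brown cork block, 60 mm along x, 100 mm along y, 34 mm thick along z (its upward normal); lies tilted 26 deg on the rest, y down the slope; about 60 g; take it across the 60 mm. Goes to cork_pocket, its y along the cutout's x, either end first
- carton_centre (a point): centre of the rigid white carton with orange band, standing on end on the table: 26 mm thick (x), 84 mm wide (y), 120 mm tall (z); about 130 g. Goes to carton_pocket, lying on either broad face, length along the cutout's x, either end first. Stood in carton_notch it is stable; it tips when its top is pushed some 40 mm
- glue_centre (a point): centre of a standing glue stick, 31 mm across, 96 mm tall, loose; leave alone
- tin_centre (a point): centre of a round grey tin, 60 mm across, 32 mm tall, loose; leave alone
- snips_centre (a point): centre of small dark side cutters lying flat, 125 x 46 x 12 mm, loose; leave alone
Not all that is in view belongs to the job. What is shaped like the part that bears cork_centre but pink is not meant. Leave any yellow look-alike of the part that bears carton_centre alone.

How it is judged:
By the outcome, as a careful person would: the job done as asked, in the order asked, and still so for the second after the job is handed in, with the robot touching nothing.
It also fails if it takes over 72 s, if anything falls off the work surface, if the arm or the gripper's body presses on something with over 40 N, if the wrist force passes 120 N, or if a joint passes its speed limit or range.

ROBOT

A 6-joint arm with a two-finger parallel gripper is mounted at the origin on the work surface; the furniture and walls round the work are solid. World frame = base frame: x ahead of the robot, y to its left, z up, the work surface at z = 0. Lengths are in m, angles in rad, forces in N, time in s.
With the tool pointing down it reaches from about 0.35 to 0.775 m from the base axis. Payload 7.3 kg.
Tool frame: the origin (TCP) lies midway between the tips of the shut fingers; the grasp point (between the pads) lies 19 mm behind it (robot.grasp_offset is the z of the grasp point in the tool frame, in m); z points along the fingers, y is the direction in which the jaws open and shut (so a half turn about z gives the same grasp; the last joint's range is limited). The gripper opens to 92 mm and grips with 3 to 60 N. Pads are 19 mm wide; open, the fingers measure 130 mm over their backs; the gripper's body (75 mm by 190 mm) begins 47 mm behind the grasp point.
Start: joints at [1.165, 0.342, 1.524, -0, 1.275, -0.146], TCP at [0.135, 0.507, 0.198] pointing down, gripper open.
Joint ranges: [-2.53, 2.53], [-0.77, 2.02], [0.04, 2.7], [-1, 4.14], [0.28, 2.66], [-3.11, 3.11]. Speed limits (rad/s): [2.57, 2.57, 3.14, 3.14, 3.14, 3.14].

INTERFACE

Orientations are given as [roll, pitch, yaw] about the fixed x, y, z axes, in that order (R = Rz(yaw) Ry(pitch) Rx(roll)).
In Python, from cell import observe, imaging, workorder, robot gives the robot as it stands. The module is installed in compiled form; this text tells all that it offers.
- The arm moves only by the tool send_rows, never from a script. Its argument "series" is a list of rows, each a list of 7 numbers: the shift along the tool's x, y, z in m, then the turn, a rotation vector about the tool's x, y, z in rad, then the closure, from 0 (fully open) to 1 (shut). A call has 1 to 5 rows; each row shifts and turns the commanded pose from where the row before left it, along the tool's axes as they then stand; what a row does not reach is not made up. A row lasts 1/12 s, in which the tool goes at most 41.7 mm and 7.16 degrees, less where a joint would pass 70% of its speed; a pose out of reach is approached as far as the arm can. A call is refused whole if a number of a shift passes 0.0417 or a number of a turn 0.125, either way. A call with a gripper value outside its range is refused whole. The fingers move at their own pace and stop on an object; "newtons" is the grip in N (left out, the last holds). Time passes only in rows, so rows that do not move let the fingers close. It gives the time, the measured TCP pose, the force and the opening at its end, in the units of the state.
- observe(): the state, without advancing time (a new reading comes with each control period).
- imaging.read_camera(name): name is "side" or "top" or "wrist"; returns a dict with "color" (420x560x3 uint8, red, green, blue), "range_z" (420x560 float32, m along the optical axis (not along the pixel's ray), 0 where there is no reading), "vfov" (degrees; the focal length in pixels is half the picture's height over the tangent of half this angle, whatever the lens; pixels are square), "cx", "cy" (the principal point, pixels), "T" (4x4, takes a point from camera to world coordinates). Camera axes: x right, y down, z forward; pixel columns grow to the right and rows downward; lengths in m; the calibration is good to about 2 mm. The wrist camera is an equidistant fisheye: a pixel r from the principal point sees the ray r / f radians off the axis. A picture is of the moment at which its call begins.
- workorder.hand_in(): hands the job in, once; it reports no verdict.
The state is a dict: "time": time; "qpos": joint angles; "qvel": joint speeds; "joint_efforts": joint torques, N m; "tool_pos": TCP position; "tool_rot": TCP orientation; "contact_force": force on the tool from outside, world axes, zero at the start; "torque": the same for the moment, N m; "opening": finger opening in m.
Only numpy, scipy, OpenCV 4.12 (cv2) and the standard library are available. Lean on these libraries where they do the work, as an engineer would, in place of code of your own. Each camera call takes 0.05 s, during which the arm holds its last target.

## Working session

There is one attempt and no reset: what is moved stays moved. The work goes in short steps, Python scripts to look and compute and a tool call to move; the robot and the scene stay as the last step left them, time stands still between calls to the robot, and variables do not carry over. Pictures are saved under pics/ and viewed, and the job is handed in when it is done.

Besides the shell and the picture viewer there is one more tool, called after "Call:" by a JSON object that holds its "op" and its "data", one argument or row to a line. send_rows: Moves the arm, as the interface text tells. Its arguments: {"type":"object","properties":{"series":{"type":"array","items":{"type":"array","items":{"type":"number"}}},"newtons":{"type":"number"}},"required":["series"]}

```bash
mkdir -p pics; ls; cat > h.py <<'E'
import numpy as np, cv2
from scipy.spatial.transform import Rotation as R
from cell import observe, imaging, workorder, robot
def cam(n):
    return imaging.read_camera(n)
def pts(d):
    c=d["color"]; H,W=c.shape[:2]; f=H/2/np.tan(np.radians(d["vfov"]/2))
    v,u=np.mgrid[0:H,0:W].astype(float); z=d["range_z"].astype(float)
    P=np.stack([(u-d["cx"])/f*z,(v-d["cy"])/f*z,z,np.ones_like(z)],-1)
    P=P@d["T"].T
    P[z==0]=np.nan
    return P[...,:3]
def save(n,im,s=1):
    im=cv2.cvtColor(im,cv2.COLOR_RGB2BGR)
    if s!=1: im=cv2.resize(im,None,fx=s,fy=s,interpolation=cv2.INTER_CUBIC)
    cv2.imwrite(f"pics/{n}.png",im)
E
python3 - <<'E'
from h import *
print(observe())
print([a for a in dir(robot) if a[0]!='_'],robot.grasp_offset)
for n in("side","top","wrist"):
    d=cam(n); save(n+"0",d["color"],1.4); np.savez(n+"0.npz",**d); print(n,d["vfov"],d["cx"],d["cy"],d["T"].round(3).tolist())
E
```

```text
pics
{'time': 0.0, 'qpos': array([ 1.16497924e+00,  3.42712920e-01,  1.52500130e+00, -2.27581349e-05,
        1.27537255e+00, -1.46004817e-01]), 'qvel': array([ 4.00054054e-04,  2.08961418e-03, -6.85837396e-04, -4.12940127e-04,
       -1.42197630e-04,  5.13019094e-05]), 'joint_efforts': array([ 2.68593394e-04, -4.31235981e+01, -2.44225180e+01,  7.17836665e-02,
        5.59253187e-02, -1.64733210e-04]), 'tool_pos': array([0.13468633, 0.50697816, 0.19695556]), 'tool_rot': array([-3.14011128e+00, -1.95842046e-04,  2.88178688e+00]), 'contact_force': array([ 0.02916431, -0.20808815,  0.68093744]), 'torque': array([ 0.00847508, -0.00504445,  0.02982334]), 'opening': 0.09169051553452816}
['IKError', 'grasp_offset'] -0.0188
side 47.88086803771477 275.45551855397537 203.21204188586142 [[0.828, -0.289, 0.481, -0.293], [-0.561, -0.432, 0.706, -1.124], [0.004, -0.854, -0.52, 0.945], [0.0, 0.0, 0.0, 1.0]]
top 43.611780449697285 283.4536354818154 210.20304274630925 [[0.007, -0.978, 0.207, 0.198], [-1.0, -0.008, -0.001, 0.054], [0.003, -0.207, -0.978, 1.655], [0.0, 0.0, 0.0, 1.0]]
wrist 65.70646984690485 287.5632642389986 206.44967462458277 [[0.257, 0.921, 0.293, 0.055], [0.966, -0.245, -0.08, 0.528], [-0.001, 0.304, -0.953, 0.384], [0.0, 0.0, 0.0, 1.0]]
```

View pics/side0.png

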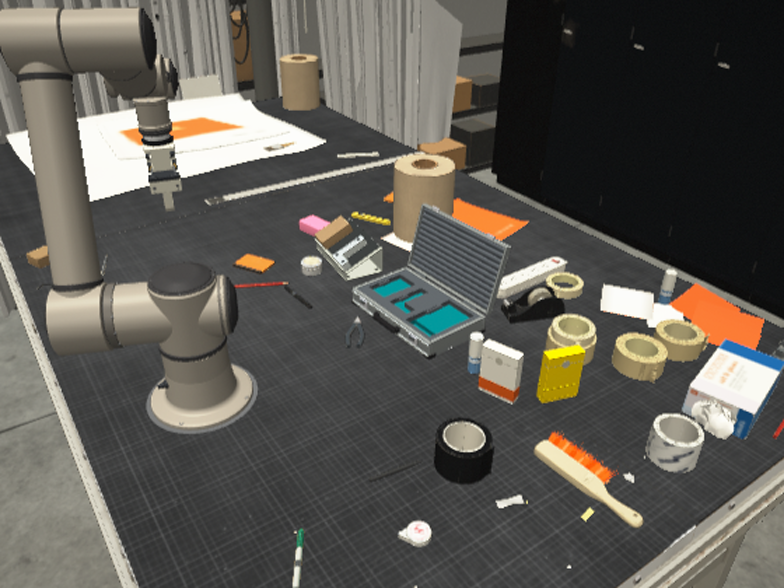

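View pics/top0.png

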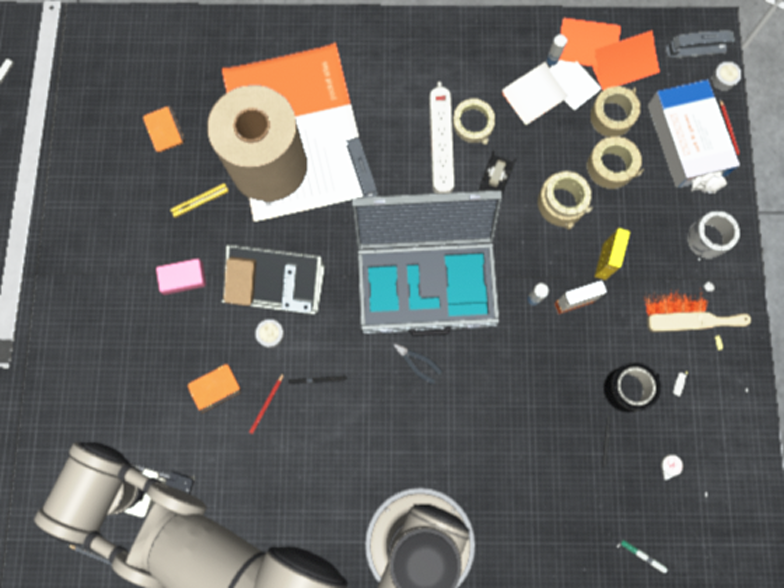

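View pics/wrist0.png

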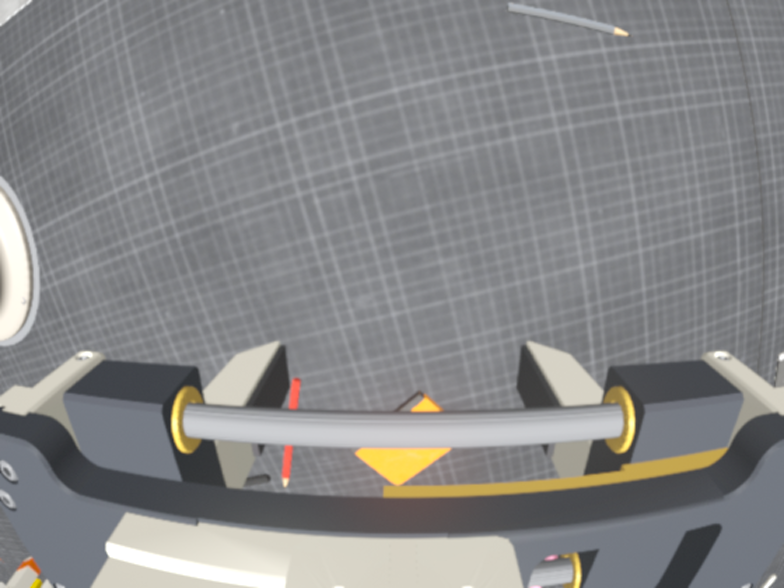

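The top view shows the case at (428,270), with the rest at (272,280) to its left. The cork is at (238,282) and the square at (296,288). The white carton is at (581,297) with the glue stick at (540,293) close beside it. Look-alikes to leave alone are the pink block (180,276) and the yellow carton (612,255). Next I'll enlarge and measure.

```bash
python3 - <<'E'
from h import *
d=dict(np.load("top0.npz")); P=pts(d)
c=d["color"]
save("crop1",c[165:245,150:445],2.6)
def hmap(x0,x1,y0,y1,n=0.001):
    pass
# plane table check
print("table z", np.nanmedian(P[250:270,330:350,2]))
for n,(u,v) in dict(cork=(170,201),sqtop=(207,195),sqfoot=(214,216),carton=(415,212),glue=(386,209),tin=(192,237),fl1=(273,206),fl2=(333,200),flL=(297,195),foam=(308,195),pink=(128,197),yel=(438,182),foamr=(308,192)).items(): print(n,P[v,u].round(4))
s=dict(np.load("side0.npz"));save("crop2",s["color"][140:300,220:430],3.6)
E
```

```text
table z -0.0006489589865910084
cork [0.5565 0.401  0.0806]
sqtop [0.5768 0.2883 0.079 ]
sqfoot [0.5163 0.268  0.0518]
carton [ 0.5204 -0.3421  0.1165]
glue [ 0.5336 -0.2599  0.0945]
tin [0.4531 0.3374 0.0299]
fl1 [0.554  0.0851 0.0315]
fl2 [ 0.5762 -0.1056  0.0265]
flL [0.5917 0.009  0.0263]
foam [ 0.5877 -0.0252  0.0442]
pink [0.5789 0.5448 0.0349]
yel [ 0.6143 -0.4165  0.1149]
foamr [ 0.5972 -0.0252  0.0453]
```

View pics/crop1.png

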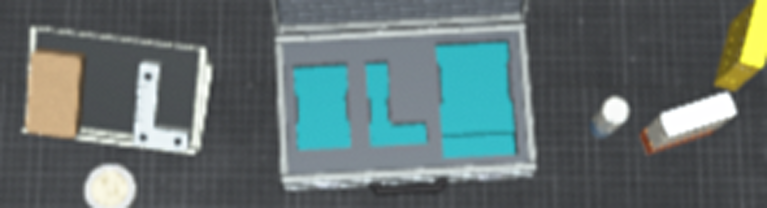

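View pics/crop2.png

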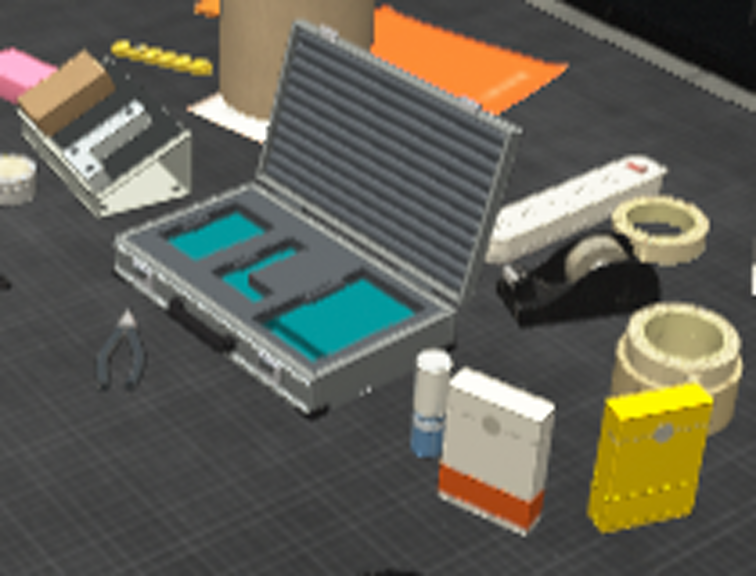

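The crops confirm the targets. The white carton with the orange band is the crop-2 object at (495,450), and the yellow one at (650,460) is the look-alike. The cork is at (65,90) and the square at (130,140), both on the rest, while the pink block lies off it. Next I'll get a close wrist view from above the case.

```bash
cat >> h.py <<'E'
def pose():
    o=observe(); return o["tool_pos"],R.from_euler("xyz",o["tool_rot"]),o
def plan(target,rpy=None,n=None,Rt=None,cur=None):
    p,Rc,o=pose()
    if cur is not None: p,Rc=cur
    if Rt is None: Rt=Rc if rpy is None else R.from_euler("xyz",rpy)
    rv=(Rc.inv()*Rt).as_rotvec(); D=np.array(target)-p
    need=max(np.linalg.norm(D)/0.040,np.linalg.norm(rv)/0.12,1)
    n=n or int(np.ceil(need)); Rk=Rc; rows=[]
    for k in range(n):
        rows.append(np.r_[Rk.inv().apply(D/n),rv/n]); Rk=Rk*R.from_rotvec(rv/n)
    print("t",round(o["time"],2),"pos",p.round(4),"D",D.round(4),"rv",rv.round(3),"n",n)
    for r in rows: print([round(float(x),4) for x in r])
E
python3 - <<'E'
from h import *
plan([.62,.15,.30],[np.pi,0,np.pi],18)
E
```

```text
t 0.15 pos [0.1347 0.5071 0.1971] D [ 0.4853 -0.3571  0.1029] rv [-0.001 -0.    -0.26 ] n 18
[-0.0312, -0.0123, -0.0057, -0.0001, -0.0, -0.0144]
[-0.031, -0.0127, -0.0057, -0.0001, -0.0, -0.0144]
[-0.0308, -0.0131, -0.0057, -0.0001, -0.0, -0.0144]
[-0.0306, -0.0136, -0.0057, -0.0001, -0.0, -0.0144]
[-0.0304, -0.014, -0.0057, -0.0001, -0.0, -0.0144]
[-0.0302, -0.0145, -0.0057, -0.0001, -0.0, -0.0144]
[-0.03, -0.0149, -0.0057, -0.0001, -0.0, -0.0144]
[-0.0298, -0.0153, -0.0057, -0.0001, -0.0, -0.0144]
[-0.0295, -0.0158, -0.0057, -0.0001, -0.0, -0.0144]
[-0.0293, -0.0162, -0.0057, -0.0001, -0.0, -0.0144]
[-0.0291, -0.0166, -0.0057, -0.0001, -0.0, -0.0144]
[-0.0288, -0.017, -0.0057, -0.0001, -0.0, -0.0144]
[-0.0286, -0.0174, -0.0057, -0.0001, -0.0, -0.0144]
[-0.0283, -0.0178, -0.0057, -0.0001, -0.0, -0.0144]
[-0.0281, -0.0183, -0.0057, -0.0001, -0.0, -0.0144]
[-0.0278, -0.0187, -0.0057, -0.0001, -0.0, -0.0144]
[-0.0275, -0.0191, -0.0057, -0.0001, -0.0, -0.0144]
[-0.0272, -0.0194, -0.0057, -0.0001, -0.0, -0.0144]
```

Call:
{"op": "send_rows", "data": {
  "series": [
    [0,0,-0.03,0,0,-0.087,0],
    [0,0,-0.035,0,0,-0.087,0],
    [0,0,-0.035,0,0,-0.087,0],
    [-0.032,-0.024,0,0,0,0,0],
    [-0.032,-0.024,0,0,0,0,0]
  ]
}}

```text
time: 0.57
tool_pos: [0.1988, 0.4604, 0.2996]
tool_rot: [3.138, 0.002, -3.136]
contact_force: [1.0, 0.3, 0.2]
opening: 0.0914
```

Call:
{"op": "send_rows", "data": {
  "series": [
    [-0.032,-0.024,0,0,0,0,0],
    [-0.032,-0.024,0,0,0,0,0],
    [-0.032,-0.024,0,0,0,0,0],
    [-0.032,-0.024,0,0,0,0,0],
    [-0.032,-0.024,0,0,0,0,0]
  ]
}}

```text
time: 0.98
tool_pos: [0.3602, 0.3382, 0.2975]
tool_rot: [3.142, -0.0, -3.14]
contact_force: [1.2, 0.7, 0.4]
opening: 0.0918
```

Call:
{"op": "send_rows", "data": {
  "series": [
    [-0.032,-0.024,0,0,0,0,0],
    [-0.032,-0.024,0,0,0,0,0],
    [-0.032,-0.024,0,0,0,0,0],
    [-0.032,-0.024,0,0,0,0,0],
    [-0.032,-0.024,0,0,0,0,0]
  ]
}}

```text
time: 1.4
tool_pos: [0.5204, 0.2183, 0.2974]
tool_rot: [3.142, -0.0, -3.141]
contact_force: [-0.6, 1.0, -0.3]
opening: 0.0918
```

Call:
{"op": "send_rows", "data": {
  "series": [
    [-0.032,-0.02,0,0,0,0,0],
    [-0.032,-0.02,0,0,0,0,0],
    [-0.032,-0.02,0,0,0,0,0],
    [0,0,0,0,0,0,0]
  ]
}}

```text
time: 1.73
tool_pos: [0.6195, 0.1551, 0.2946]
tool_rot: [-3.139, -0.002, 3.137]
contact_force: [0.9, 0.8, 0.2]
opening: 0.0917
```

```bash
python3 - <<'E'
from h import *
d=cam("wrist"); save("w1",d["color"],1.4); np.savez("w1.npz",**d)
p,r,o=pose(); print(p,o["tool_rot"],o["time"],o["qpos"],d["T"].round(3))
E
```

```text
[0.61722909 0.15729815 0.29503758] [-3.14079687e+00 -2.99981101e-03  3.13872877e+00] 1.7833 [ 1.29514995e-01  5.20017034e-01  9.81127696e-01 -3.93908722e-04
  1.64352652e+00 -1.43844666e+00] [[ 0.004  0.953  0.303  0.538]
 [ 1.    -0.003 -0.004  0.156]
 [-0.002  0.303 -0.953  0.482]
 [ 0.     0.     0.     1.   ]]
```

View pics/w1.png

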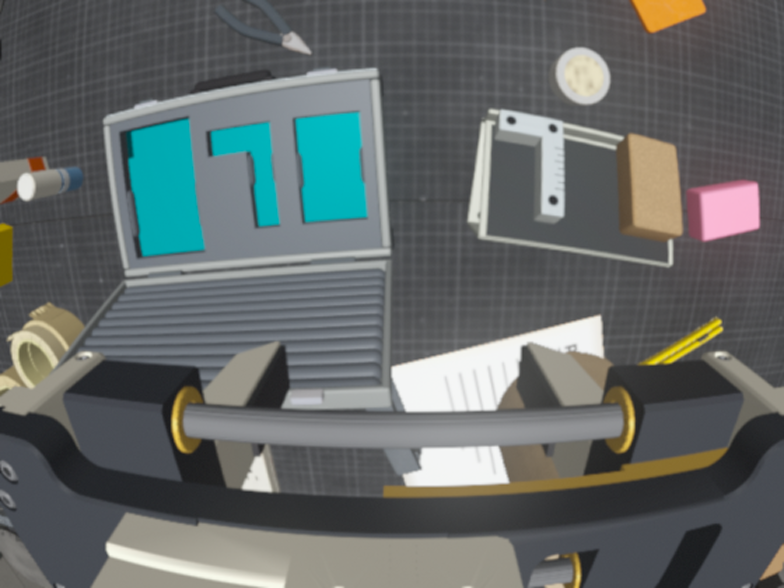

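```bash
cat >> h.py <<'E'
def foc(d): return d["color"].shape[0]/2/np.tan(np.radians(float(d["vfov"])/2))
def projw(d,X,fish=True):
    T=np.linalg.inv(d["T"]); X=np.asarray(X,float); c=X@T[:3,:3].T+T[:3,3]; f=foc(d)
    r=np.hypot(c[...,0],c[...,1]); th=np.arctan2(r,c[...,2]); k=np.where(r>1e-9,f*th/np.maximum(r,1e-9),0) if fish else f/c[...,2]
    return np.stack([d["cx"]+c[...,0]*k,d["cy"]+c[...,1]*k],-1)
def ptsw(d):
    H,W=d["color"].shape[:2]; f=foc(d); v,u=np.mgrid[0:H,0:W].astype(float); a=u-d["cx"];b=v-d["cy"];r=np.hypot(a,b)+1e-9
    t=np.tan(r/f); z=d["range_z"].astype(float)
    P=np.stack([a/r*t*z,b/r*t*z,z],-1)@d["T"][:3,:3].T+d["T"][:3,3]; P[z==0]=np.nan; return P
def ortho(d,o,ex,ey,W,H,res,fish=True):
    # image: col along ex, row along ey, origin o
    a,b=np.meshgrid(np.arange(int(W/res))*res,np.arange(int(H/res))*res)
    X=np.array(o)+a[...,None]*np.array(ex)+b[...,None]*np.array(ey)
    q=projw(d,X,fish).astype(np.float32)
    return cv2.remap(d["color"],q[...,0],q[...,1],cv2.INTER_LINEAR)
E
python3 - <<'E'
from h import *
d=dict(np.load("w1.npz")); P=ptsw(d)
f=lambda u,v:P[int(v/1.4),int(u/1.4)].round(4)
for n,(u,v) in dict(foam=(285,200),foam2=(280,240),fl1=(330,170),flc=(170,200),table=(430,350),cork=(650,185),sq1=(545,190),sq2=(515,130),face=(590,180),face2=(520,200)).items(): print(n,f(u,v))
# ortho of case: row down = -x, col right = -y
for z in(.046,.032):
    im=ortho(d,[.68,.20,z],[0,-1,0],[-1,0,0],.36,.26,.0005); save("oc%d"%(z*1000),im)
    hs=cv2.cvtColor(im,cv2.COLOR_RGB2HSV); m=cv2.inRange(hs,(80,120,60),(100,255,255))
    n,l,st,ce=cv2.connectedComponentsWithStats(m)
    for i in range(1,n):
        if st[i,4]>3000:
            cs,_=cv2.findContours((l==i).astype(np.uint8),cv2.RETR_EXTERNAL,cv2.CHAIN_APPROX_NONE)
            (cx,cy),wh,an=cv2.minAreaRect(cs[0]); print(z,"ctr",.68-cy*.0005,.2-cx*.0005,np.array(wh)*.0005,an)
            print("   ",[(round(.68-y*.0005,4),round(.2-x*.0005,4)) for x,y in cv2.boxPoints(cv2.minAreaRect(cs[0]))])
E
```

```text
foam [0.5828 0.039  0.0471]
foam2 [0.6236 0.0319 0.0458]
fl1 [0.5563 0.0822 0.0325]
flc [ 0.5772 -0.0977  0.0318]
table [ 0.7662  0.1856 -0.0016]
cork [0.56   0.3937 0.0809]
sq1 [0.5703 0.2828 0.0824]
sq2 [0.5162 0.2583 0.0586]
face [0.5609 0.3417 0.0474]
face2 [0.5822 0.2645 0.0624]
0.046 ctr 0.5648090133666993 -0.09849526977539064 [0.14033904 0.08337795] 86.53981018066406
    [(np.float32(0.6323), np.float32(-0.0526)), (np.float32(0.6374), np.float32(-0.1359)), (np.float32(0.4973), np.float32(-0.1443)), (np.float32(0.4923), np.float32(-0.0611))]
0.046 ctr 0.5588017883300782 -0.00313450622558592 [0.10335027 0.06484785] 86.39558410644531
    [(np.float32(0.6083), np.float32(0.0325)), (np.float32(0.6124), np.float32(-0.0322)), (np.float32(0.5093), np.float32(-0.0387)), (np.float32(0.5052), np.float32(0.026))]
0.046 ctr 0.5534688949584962 0.08551325988769533 [0.10320457 0.06312659] 86.53176879882812
    [(np.float32(0.6031), np.float32(0.1201)), (np.float32(0.6069), np.float32(0.0571)), (np.float32(0.5039), np.float32(0.0509)), (np.float32(0.5001), np.float32(0.1139))]
0.032 ctr 0.5656555099487305 -0.1066002502441406 [0.14487117 0.08595012] 86.51068115234375
    [(np.float32(0.6353), np.float32(-0.0593)), (np.float32(0.6406), np.float32(-0.1451)), (np.float32(0.496), np.float32(-0.1539)), (np.float32(0.4907), np.float32(-0.0681))]
0.032 ctr 0.5594523315429688 -0.008237365722656237 [0.10666687 0.06696309] 86.42366790771484
    [(np.float32(0.6106), np.float32(0.0285)), (np.float32(0.6148), np.float32(-0.0383)), (np.float32(0.5083), np.float32(-0.045)), (np.float32(0.5041), np.float32(0.0219))]
0.032 ctr 0.5539547119140625 0.08324724578857423 [0.10650156 0.06522881] 86.53176879882812
    [(np.float32(0.6051), np.float32(0.119)), (np.float32(0.6091), np.float32(0.0539)), (np.float32(0.5028), np.float32(0.0475)), (np.float32(0.4988), np.float32(0.1126))]
```

View pics/oc46.png

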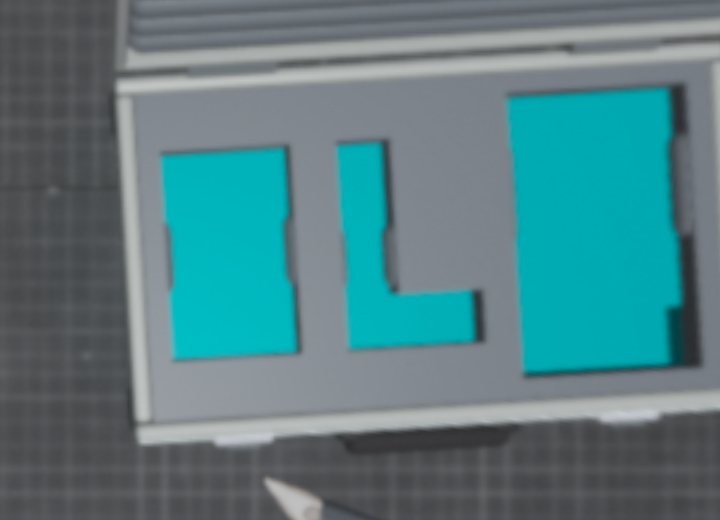

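```bash
python3 - <<'E'
from h import *
d=dict(np.load("w1.npz")); P=ptsw(d); hs=cv2.cvtColor(d["color"],cv2.COLOR_RGB2HSV)
roi=np.zeros(P.shape[:2],bool); roi[75:185,335:495]=True
def fit(m,n):
    X=P[m&roi]; X=X[~np.isnan(X).any(1)]
    for _ in range(6):
        c=np.median(X,0) if _==0 else X.mean(0); nn=np.linalg.svd(X-X.mean(0))[2][2]; nn*=np.sign(nn[2]); r=(X-X.mean(0))@nn; X=X[abs(r)<max(2*r.std()*0.8,.0015)]
    print(n,len(X),"c",X.mean(0).round(4),"n",nn.round(4),"tilt",np.degrees(np.arccos(nn[2])).round(2),"az",np.degrees(np.arctan2(-nn[1],-nn[0])).round(2))
    return X.mean(0),nn
cork=(hs[...,0]>5)&(hs[...,0]<20)&(hs[...,1]>80)&(hs[...,2]>130)
cork&=np.isfinite(P[...,2])
cc=np.zeros_like(roi);cc[95:172,440:490]=True
fit(cork&cc,"cork")
face=np.zeros_like(roi);face[110:165,405:440]=True
c0,n0=fit(face&(hs[...,2]<90),"face")
# ortho planes
psi=np.radians(-5.5)
a=np.radians(26)
ex=np.array([np.cos(psi)*np.cos(a),np.sin(psi)*np.cos(a),np.sin(a)]); ey=np.array([-np.sin(psi),np.cos(psi),0]); nz=np.cross(ex,ey)
print("face offset along model normal",c0, nz@c0)
for n,h in(("face",0),("sq",.024),("ck",.034)):
    o=c0+nz*h+ex*.10+ey*.09 - 0
    o=o
    im=ortho(d,o,-ey,-ex,.24,.2,.0004); save("or_"+n,im); print(n,o.tolist())
E
```

```text
cork 2004 c [0.5584 0.4007 0.0796] n [-0.4352  0.0499  0.8989] tilt 25.98 az -6.55
face 1811 c [0.5726 0.3421 0.0527] n [-0.4362  0.0556  0.8981] tilt 26.09 az -7.26
face offset along model normal [0.57262813 0.34208999 0.05273964] -0.18809265327576954
face [0.6707198641556004, 0.423061090068802, 0.09657675617858848]
sq [0.6602473928038953, 0.4240694743675336, 0.11814781328976849]
ck [0.6558838630740182, 0.42448963449200516, 0.12713575375276015]
```

View pics/or_sq.png

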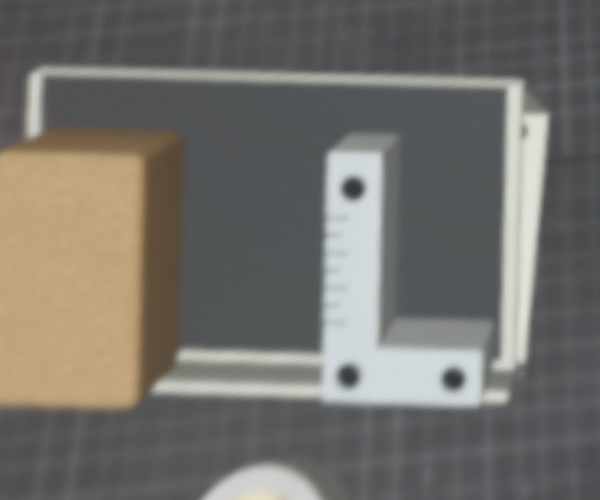

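View pics/or_ck.png

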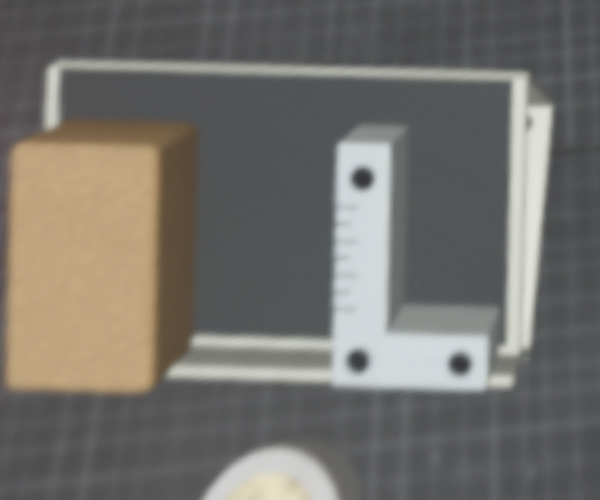

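```bash
python3 - <<'E'
from h import *
d=dict(np.load("w1.npz"))
c0=np.array([0.5726,0.3421,0.0527])
psi=np.radians(-6.7); a=np.radians(26)
ex=np.array([np.cos(psi)*np.cos(a),np.sin(psi)*np.cos(a),np.sin(a)]); ey=np.array([-np.sin(psi),np.cos(psi),0]); nz=np.cross(ex,ey)
for n,h in(("sq",.024),("ck",.034)):
    o=c0+nz*h+ex*.10+ey*.11; r=.0004
    im=ortho(d,o,-ey,-ex,.26,.2,r); save("or2_"+n,im)
    hs=cv2.cvtColor(im,cv2.COLOR_RGB2HSV)
    if n=="sq": m=cv2.inRange(hs,(85,8,175),(125,60,255))
    else: m=cv2.inRange(hs,(5,60,165),(25,255,255))
    k,l,st,ce=cv2.connectedComponentsWithStats(m); i=1+np.argmax(st[1:,4])
    mm=cv2.morphologyEx((l==i).astype(np.uint8),cv2.MORPH_CLOSE,np.ones((9,9)));mm=cv2.morphologyEx(mm,cv2.MORPH_OPEN,np.ones((15,15)))
    cs,_=cv2.findContours(mm,cv2.RETR_EXTERNAL,cv2.CHAIN_APPROX_NONE); cs=max(cs,key=cv2.contourArea)
    b=cv2.minAreaRect(cs); print(n,b[0],np.array(b[1])*r,b[2], "bbox",st[i])
    X=lambda u,v,dz=0:o-ey*u*r-ex*v*r+nz*dz
    print("top centre",X(*b[0]).round(4), "mid",X(*b[0],-h/2).round(4))
    bb=cv2.boxPoints(b);print(bb.round(1).tolist())
    cv2.drawContours(im,[cs],-1,(255,0,0),1);save("or3_"+n,im)
E
```

```text
sq (454.99993896484375, 273.4999694824219) [0.06319999 0.09959999] -0.0 bbox [  375   148   160   252 17211]
top centre [0.5454 0.2728 0.0702] mid [0.5506 0.2722 0.0594]
[[376.0, 398.0], [376.0, 149.0], [534.0, 149.0], [534.0, 398.0]]
ck (132.00001525878906, 269.4999694824219) [0.09719999 0.05759999] 90.0 bbox [   59   148   146   245 35008]
top centre [0.5575 0.4015 0.0798] mid [0.5649 0.4006 0.0646]
[[60.0, 148.0], [204.0, 148.0], [204.0, 391.0], [60.0, 391.0]]
```

View pics/or3_sq.png

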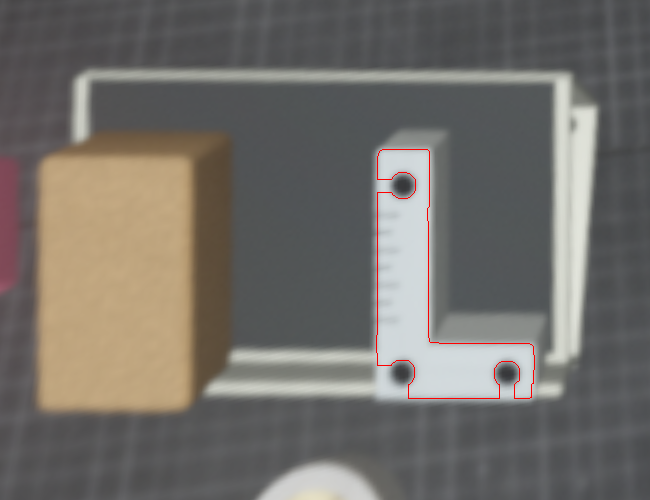

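View pics/or3_ck.png

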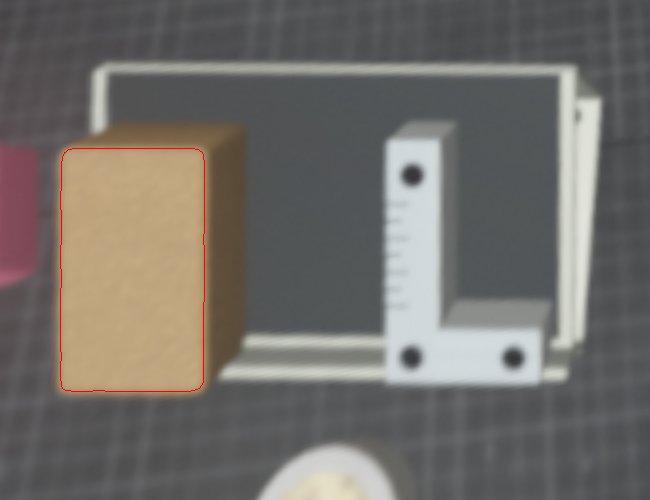

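Yaw is −6.7° and tilt 26°. Measured sizes match: square 63×100 mm, cork 58×97 mm from the top-face mask. Next I'll plan the square grasp.

```bash
cat >> h.py <<'E'
psi=np.radians(-6.7); al=np.radians(26)
ex=np.array([np.cos(psi)*np.cos(al),np.sin(psi)*np.cos(al),np.sin(al)]); ey=np.array([-np.sin(psi),np.cos(psi),0]); nz=np.cross(ex,ey)
c0=np.array([0.5726,0.3421,0.0527])
Rrest=R.from_matrix(np.column_stack([-ex,ey,-nz]))
def oX(u,v,h,r=.0004): return c0+nz*h+ex*(.10-v*r)+ey*(.11-u*r)
SQ=oX(403,273.5,.024)   # top of leg centre
CK=oX(132,269.5,.034)
yc=0.0605
cx=np.array([np.cos(yc),np.sin(yc),0]); cy=np.array([-np.sin(yc),np.cos(yc),0])
Rcase=R.from_matrix(np.column_stack([-cx,cy,[0,0,-1]]))
PSQ=np.array([.558,.0148,.032]); PCK=np.array([.554,.0838,.032]); PCA=np.array([.5655,-.1025,.032]); PNO=np.array([.510,-.106,.020])
E
python3 - <<'E'
from h import *
print(SQ,CK)
t=SQ-nz*.009-ex*.006
print(t,t+nz*.08)
plan(t+nz*.08,Rt=Rrest)
E
```

```text
[0.54778644 0.29346286 0.07015037] [0.55750802 0.40146623 0.0798397 ]
[0.5463489  0.29363173 0.059431  ] [0.51151871 0.29772334 0.13133452]
t 1.78 pos [0.6172 0.1573 0.295 ] D [-0.1057  0.1404 -0.1637] rv [ 0.025 -0.456  0.112] n 7
[0.0151, 0.02, 0.0234, 0.0036, -0.0652, 0.016]
[0.0169, 0.0199, 0.0223, 0.0036, -0.0652, 0.016]
[0.0186, 0.0197, 0.0211, 0.0036, -0.0652, 0.016]
[0.0203, 0.0194, 0.0197, 0.0036, -0.0652, 0.016]
[0.0218, 0.0191, 0.0183, 0.0036, -0.0652, 0.016]
[0.0233, 0.0188, 0.0168, 0.0036, -0.0652, 0.016]
[0.0246, 0.0185, 0.0151, 0.0036, -0.0652, 0.016]
```

Call:
{"op": "send_rows", "data": {
  "series": [
    [0.015,0.02,0.023,0.0036,-0.0652,0.016,0.5],
    [0.017,0.02,0.022,0.0036,-0.0652,0.016,0.5],
    [0.0185,0.0197,0.021,0.0036,-0.0652,0.016,0.5],
    [0.02,0.0194,0.0197,0.0036,-0.0652,0.016,0.5],
    [0.022,0.019,0.018,0.0036,-0.0652,0.016,0.5]
  ]
}}

```text
time: 2.2
tool_pos: [0.5378, 0.2614, 0.1815]
tool_rot: [-3.139, 0.33, 3.063]
contact_force: [1.1, 0.2, 0.5]
opening: 0.0627
```

Call:
{"op": "send_rows", "data": {
  "series": [
    [0.023,0.019,0.017,0.0036,-0.0652,0.016,0.5],
    [0.025,0.0185,0.015,0.0036,-0.0652,0.016,0.5],
    [0,0,0,0,0,0,0.5],
    [0,0,0,0,0,0,0.5]
  ]
}}

```text
time: 2.53
tool_pos: [0.5101, 0.2969, 0.138]
tool_rot: [-3.137, 0.442, 3.037]
contact_force: [1.3, -0.3, -0.3]
opening: 0.0462
```

```bash
python3 - <<'E'
from h import *
d=cam("wrist"); save("w2",d["color"],1.4); np.savez("w2.npz",**d)
t=SQ-nz*.009-ex*.006
plan(t,Rt=Rrest,n=4)
E
```

```text
t 2.58 pos [0.5122 0.2966 0.1395] D [ 0.0341 -0.003  -0.0801] rv [ 0.001 -0.009  0.008] n 4
[0.0009, 0.0002, 0.0218, 0.0003, -0.0023, 0.0021]
[0.0009, 0.0002, 0.0218, 0.0003, -0.0023, 0.0021]
[0.001, 0.0002, 0.0218, 0.0003, -0.0023, 0.0021]
[0.001, 0.0003, 0.0218, 0.0003, -0.0023, 0.0021]
```

View pics/w2.png

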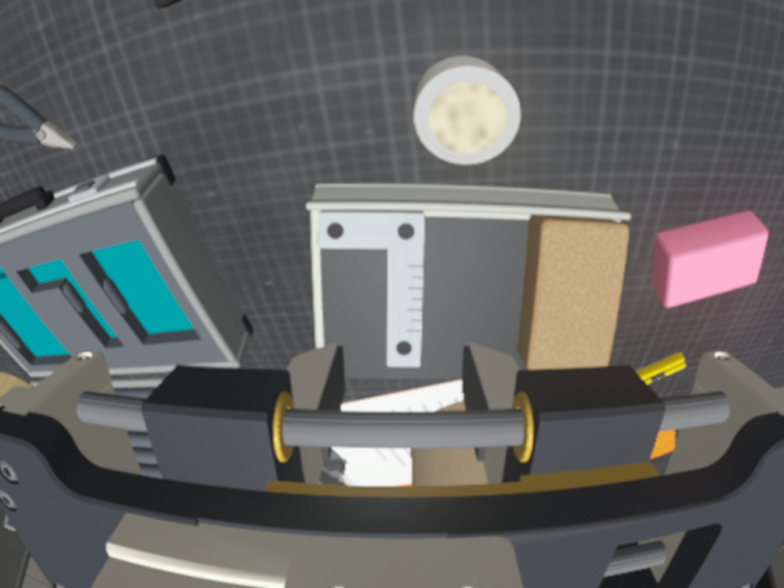

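The wrist view shows the square leg at (405,290) centred between the fingers at (340,370) and (467,370). I'll re-measure from here before descending.

```bash
cat >> h.py <<'E'
def remeas(d,h,kind,show=None):
    o=c0+nz*h+ex*.10+ey*.11; r=.0004
    im=ortho(d,o,-ey,-ex,.26,.2,r); hs=cv2.cvtColor(im,cv2.COLOR_RGB2HSV)
    m=cv2.inRange(hs,(85,8,175),(125,60,255)) if kind=="sq" else cv2.inRange(hs,(5,60,165),(25,255,255))
    k,l,st,ce=cv2.connectedComponentsWithStats(m); i=1+np.argmax(st[1:,4]); print(kind,"bbox",st[i],"cols",st[i,0],st[i,0]+st[i,2],"rows",st[i,1],st[i,1]+st[i,3])
    if show: save(show,im)
E
python3 - <<'E'
from h import *
d=dict(np.load("w2.npz")); remeas(d,.024,"sq","or4s"); remeas(d,.034,"ck","or4c")
P=ptsw(d); 
for u,v in((405,290),(365,230),(570,300)): 
    p=P[int(v/1.4),int(u/1.4)]; print(p, (p-c0)@nz)
E
```

```text
sq bbox [  375   149   157   250 16897] cols 375 532 rows 149 399
ck bbox [   59   157   145   239 34222] cols 59 204 rows 157 396
[0.54504538 0.29405629 0.06989855] 0.02499741862745242
[0.50995876 0.27356629 0.05281502] 0.023870793954169973
[0.55638266 0.39645331 0.07807529] 0.0326477291296203
```

View pics/or4s.png

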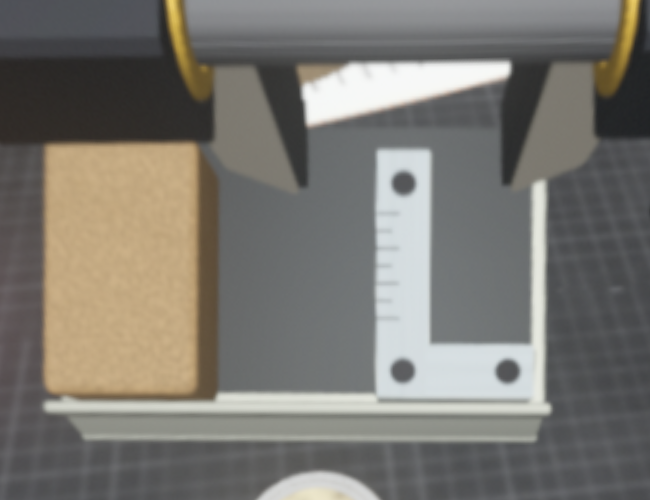

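Call:
{"op": "send_rows", "data": {
  "series": [
    [0.001,0,0.022,0,-0.002,0.002,0.5],
    [0.001,0,0.022,0,-0.002,0.002,0.5],
    [0.001,0,0.022,0,-0.002,0.002,0.5],
    [0.001,0,0.018,0,-0.002,0.002,0.5],
    [0,0,0,0,0,0,0.5]
  ]
}}

```text
time: 3.0
tool_pos: [0.5466, 0.29, 0.0597]
tool_rot: [-3.141, 0.451, 3.02]
contact_force: [-0.2, -1.4, -0.4]
opening: 0.0458
```

```bash
python3 - <<'E'
from h import *
t=SQ-nz*.009-ex*.006
plan(t,Rt=Rrest,n=1)
E
```

```text
t 3.0 pos [0.5466 0.29   0.0597] D [-0.0002  0.0036 -0.0003] rv [-0.003 -0.003 -0.004] n 1
[0.0007, 0.0036, -0.0, -0.0025, -0.0031, -0.004]
```

Call:
{"op": "send_rows", "data": {
  "series": [
    [0,0.0,0,0,0,0,0.5],
    [0,0,0,0,0,0,0.5]
  ]
}}

```text
time: 3.17
tool_pos: [0.5467, 0.2918, 0.0634]
tool_rot: [3.139, 0.455, 3.02]
contact_force: [-1.2, 0.9, 0.6]
opening: 0.0458
```

```bash
python3 - <<'E'
from h import *
t=SQ-nz*.009-ex*.006
plan(t,Rt=Rrest,n=1); print(observe()["contact_force"])
E
```

```text
t 3.17 pos [0.5467 0.2918 0.0634] D [-0.0004  0.0019 -0.004 ] rv [ 0.001  0.001 -0.004] n 1
[0.0023, 0.0018, 0.0033, 0.0011, 0.001, -0.0038]
[-1.17625297  0.86923249  0.58852871]
```

```bash
cat > log.py <<'E'
from h import *
rows=[[0,0,-.03,0,0,-.087],[0,0,-.035,0,0,-.087],[0,0,-.035,0,0,-.087]]+[[-.032,-.024,0,0,0,0]]*12+[[-.032,-.02,0,0,0,0]]*3
rows+=[[.015,.02,.023,.0036,-.0652,.016],[.017,.02,.022,.0036,-.0652,.016],[.0185,.0197,.021,.0036,-.0652,.016],[.02,.0194,.0197,.0036,-.0652,.016],[.022,.019,.018,.0036,-.0652,.016],[.023,.019,.017,.0036,-.0652,.016],[.025,.0185,.015,.0036,-.0652,.016]]
rows+=[[.001,0,.022,0,-.002,.002]]*3+[[.001,0,.018,0,-.002,.002]]
def run(p,r,rows):
    for x in rows: p=p+r.apply(x[:3]); r=r*R.from_rotvec(x[3:6])
    return p,r
E
python3 - <<'E'
from log import *
p,r=np.array([.135,.507,.198]),R.from_euler("xyz",[np.pi,0,2.882])
p,r=run(p,r,rows); print(p,r.as_euler("xyz"))
for i in range(6):
    o=observe(); print(o["time"],o["tool_pos"].round(4),o["tool_rot"].round(4),o["qpos"].round(4))
E
```

```text
[0.54318203 0.29619028 0.05796227] [3.13670649 0.46482725 3.01984219]
3.1667 [0.5467 0.2918 0.0634] [3.1387 0.4548 3.0204] [ 0.511   0.5084  1.8003 -0.5441  0.52   -0.5057]
3.1667 [0.5467 0.2918 0.0634] [3.1387 0.4548 3.0204] [ 0.511   0.5084  1.8003 -0.5441  0.52   -0.5057]
3.1667 [0.5467 0.2918 0.0634] [3.1387 0.4548 3.0204] [ 0.511   0.5084  1.8003 -0.5441  0.52   -0.5057]
3.1667 [0.5467 0.2918 0.0634] [3.1387 0.4548 3.0204] [ 0.511   0.5084  1.8003 -0.5441  0.52   -0.5057]
3.1667 [0.5467 0.2918 0.0634] [3.1387 0.4548 3.0204] [ 0.511   0.5084  1.8003 -0.5441  0.52   -0.5057]
3.1667 [0.5467 0.2918 0.0634] [3.1387 0.4548 3.0204] [ 0.511   0.5084  1.8003 -0.5441  0.52   -0.5057]
```

```bash
cat >> h.py <<'E'
def avg(n=4):
    ps=[];rs=[]
    for i in range(n):
        o=observe(); ps.append(o["tool_pos"]); rs.append(R.from_euler("xyz",o["tool_rot"]))
        if i<n-1: d=cam("wrist")
    ps=np.array(ps); print("avg",ps.mean(0).round(4),"sd",ps.std(0).round(4)); return (ps.mean(0),R.concatenate(rs).mean()),d
E
python3 - <<'E'
from h import *
c,d=avg(4); save("w3",d["color"],1.4)
t=SQ-nz*.009-ex*.006
plan(t,Rt=Rrest,n=1,cur=c)
E
```

```text
avg [0.5465 0.2921 0.0635] sd [0.0002 0.0002 0.0001]
t 3.32 pos [0.5465 0.2921 0.0635] D [-0.0001  0.0016 -0.0041] rv [ 0.001  0.001 -0.003] n 1
[0.0021, 0.0015, 0.0035, 0.0015, 0.0012, -0.0035]
```

View pics/w3.png

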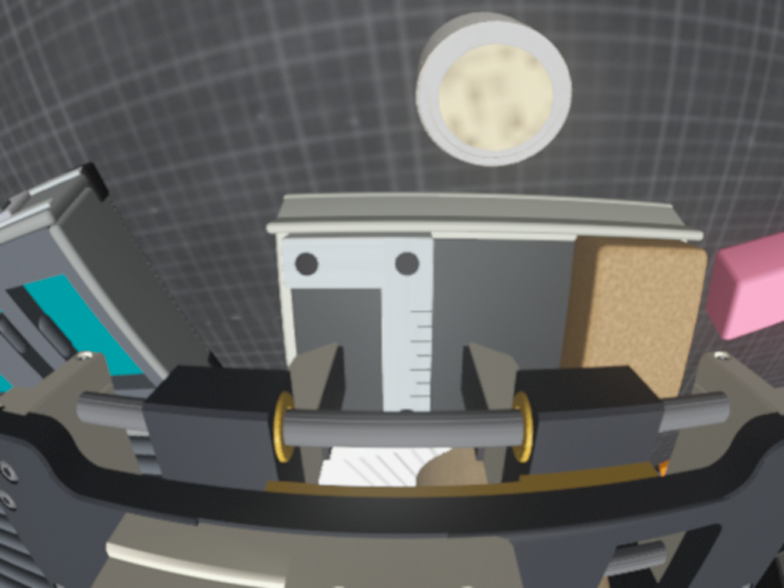

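Call:
{"op": "send_rows", "data": {
  "series": [
    [0.002,0.0015,0.0035,0,0,-0.003,0.5],
    [0,0,0,0,0,0,0.6],
    [0,0,0,0,0,0,0.85],
    [0,0,0,0,0,0,0.85],
    [0,0,0,0,0,0,0.85]
  ],
  "newtons": 45
}}

```text
time: 3.73
tool_pos: [0.5454, 0.2935, 0.0576]
tool_rot: [3.142, 0.453, 3.025]
contact_force: [0.4, -0.6, 0.1]
opening: 0.0241
```

Call:
{"op": "send_rows", "data": {
  "series": [
    [0,0,0,0,0,0,0.85],
    [0,0,0,0,0,0,0.85]
  ]
}}

```text
time: 3.9
tool_pos: [0.5454, 0.2934, 0.0576]
tool_rot: [-3.142, 0.453, 3.025]
contact_force: [0.0, -0.5, 0.6]
opening: 0.0149
```

```bash
python3 - <<'E'
from h import *
d=cam("wrist"); save("w4",d["color"],1.4); o=observe(); print(o["opening"],o["contact_force"]); s=cam("side"); save("s4",s["color"][120:260,200:340],4)
E
```

```text
0.014251162529135455 [ 0.33766733 -0.73280831  0.34319467]
```

View pics/w4.png

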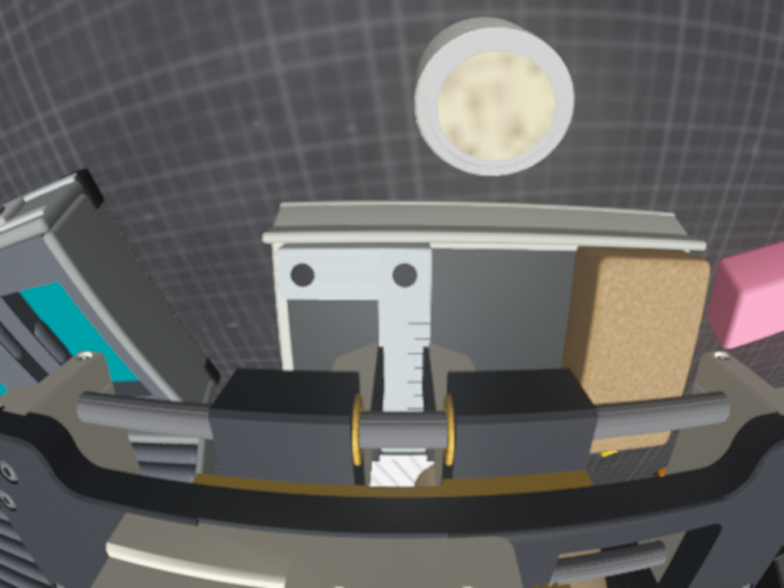

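View pics/s4.png

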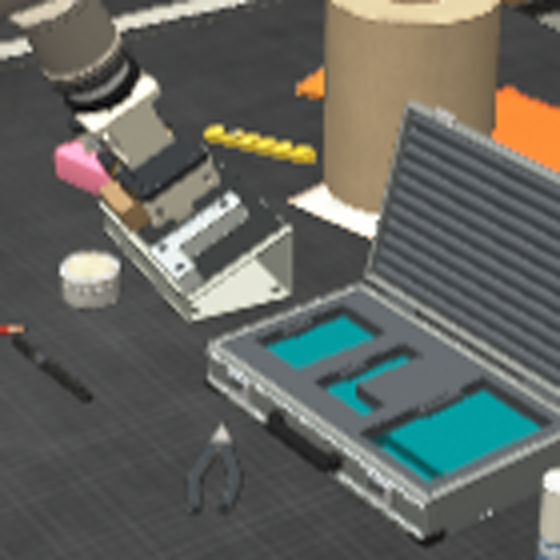

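```bash
python3 - <<'E'
from h import *
d=cam("wrist"); P=ptsw(d); o=observe(); print(o["tool_pos"],o["contact_force"],o["torque"])
Rt=R.from_euler("xyz",o["tool_rot"])
for v in(225,235,242,246,249,252,256,262):
    print(v,[(u,*(Rt.inv().apply(P[v,u]-o["tool_pos"])*1000).round(0)) for u in(262,268,271,274,280,290,300,304,308,312)])
save("w5",d["color"][200:330,220:370],4.5)
E
```

```text
[0.54546092 0.29337231 0.05759444] [0.36537318 0.0710472  0.24569498] [0.02939786 0.25244803 0.00606075]
225 [(262, np.float64(6.0), np.float64(-17.0), np.float64(13.0)), (268, np.float64(5.0), np.float64(-13.0), np.float64(14.0)), (271, np.float64(14.0), np.float64(-10.0), np.float64(-10.0)), (274, np.float64(14.0), np.float64(-8.0), np.float64(-11.0)), (280, np.float64(15.0), np.float64(-4.0), np.float64(-11.0)), (290, np.float64(15.0), np.float64(1.0), np.float64(-11.0)), (300, np.float64(14.0), np.float64(7.0), np.float64(-10.0)), (304, np.float64(14.0), np.float64(10.0), np.float64(-10.0)), (308, np.float64(5.0), np.float64(14.0), np.float64(14.0)), (312, np.float64(5.0), np.float64(16.0), np.float64(13.0))]
235 [(262, np.float64(-2.0), np.float64(-17.0), np.float64(14.0)), (268, np.float64(-1.0), np.float64(-13.0), np.float64(12.0)), (271, np.float64(8.0), np.float64(-10.0), np.float64(-10.0)), (274, np.float64(8.0), np.float64(-8.0), np.float64(-10.0)), (280, np.float64(8.0), np.float64(-4.0), np.float64(-10.0)), (290, np.float64(8.0), np.float64(1.0), np.float64(-10.0)), (300
[... 3257 characters left out ...]
loat64(-44.0)), (312, np.float64(10.0), np.float64(12.0), np.float64(-43.0))]
262 [(262, np.float64(10.0), np.float64(-12.0), np.float64(-49.0)), (268, np.float64(11.0), np.float64(-9.0), np.float64(-50.0)), (271, np.float64(9.0), np.float64(-8.0), np.float64(-46.0)), (274, np.float64(4.0), np.float64(-7.0), np.float64(-37.0)), (280, np.float64(-10.0), np.float64(-5.0), np.float64(-10.0)), (290, np.float64(-10.0), np.float64(1.0), np.float64(-10.0)), (300, np.float64(-10.0), np.float64(8.0), np.float64(-10.0)), (304, np.float64(9.0), np.float64(8.0), np.float64(-46.0)), (308, np.float64(10.0), np.float64(10.0), np.float64(-49.0)), (312, np.float64(11.0), np.float64(12.0), np.float64(-50.0))]
```

View pics/w5.png

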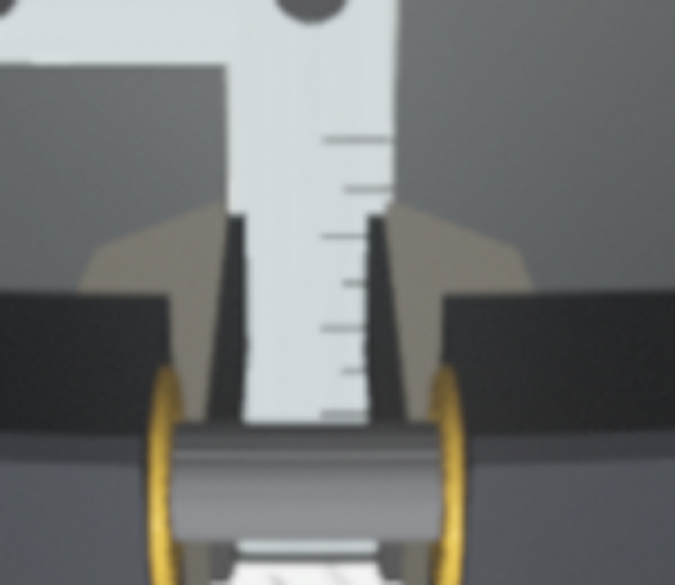

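```bash
python3 - <<'E'
from h import *
for nm,pr in(("wrist0",([.1347,.507,.197],[-3.1401,0,2.8818])),("w1",([.6172,.1573,.295],[-3.1408,-.003,3.1387]))):
    d=dict(np.load(nm+".npz")); P=ptsw(d); Rt=R.from_euler("xyz",pr[1])
    Q=Rt.inv().apply((P-pr[0]).reshape(-1,3)).reshape(P.shape)*1000
    m=(abs(Q[...,2])<140)&(Q[...,2]<20)&(abs(Q[...,0])<15)
    for v in range(236,300,4):
        row=[(u,Q[v,u].round(0).tolist()) for u in(200,196,190,372,378,384) if m[v,u]]
        print(nm,v,row)
E
```

```text
wrist0 236 []
wrist0 240 []
wrist0 244 [(196, [10.0, -50.0, -30.0]), (378, [10.0, 50.0, -29.0])]
wrist0 248 [(200, [9.0, -47.0, -32.0]), (196, [11.0, -48.0, -35.0]), (190, [10.0, -52.0, -35.0]), (372, [8.0, 46.0, -30.0]), (378, [10.0, 48.0, -35.0]), (384, [11.0, 51.0, -36.0])]
wrist0 252 [(200, [9.0, -46.0, -37.0]), (196, [9.0, -48.0, -37.0]), (190, [11.0, -50.0, -40.0]), (372, [7.0, 46.0, -32.0]), (378, [9.0, 47.0, -38.0]), (384, [11.0, 50.0, -40.0])]
wrist0 256 [(200, [7.0, -46.0, -38.0]), (196, [9.0, -47.0, -41.0]), (190, [10.0, -49.0, -44.0]), (372, [5.0, 46.0, -33.0]), (378, [9.0, 47.0, -41.0]), (384, [11.0, 48.0, -45.0])]
wrist0 260 [(200, [5.0, -46.0, -39.0]), (196, [9.0, -46.0, -46.0]), (190, [10.0, -48.0, -49.0]), (372, [2.0, 46.0, -33.0]), (378, [7.0, 46.0, -43.0]), (384, [9.0, 48.0, -47.0])]
wrist0 264 [(200, [3.0, -46.0, -39.0]), (196, [7.0, -46.0, -47.0]), (190, [9.0, -48.0, -50.0]), (372, [1.0, 46.0, -35.0]), (378, [6.0, 46.0, -44.0]), (384, [9.0, 47.0, -50.0])]
wrist0 268 [(200, [2.0, -46.0, -41.0]), (196, [6.0, -46.0, -48.0]), (190, [9.0, -47.0, -54.0]), (372, [-2.0, 
[... 2274 characters left out ...]
76 [(200, [-4.0, -48.0, -43.0]), (196, [-1.0, -48.0, -49.0]), (190, [5.0, -48.0, -59.0]), (372, [-8.0, 44.0, -36.0]), (378, [-2.0, 44.0, -47.0]), (384, [3.0, 44.0, -55.0])]
w1 280 [(200, [-6.0, -48.0, -43.0]), (196, [-2.0, -48.0, -50.0]), (190, [3.0, -48.0, -58.0]), (372, [-10.0, 44.0, -37.0]), (378, [-4.0, 44.0, -48.0]), (384, [2.0, 44.0, -57.0])]
w1 284 [(200, [-8.0, -48.0, -44.0]), (196, [-5.0, -48.0, -50.0]), (190, [1.0, -48.0, -59.0]), (372, [-12.0, 44.0, -39.0]), (378, [-6.0, 44.0, -48.0]), (384, [0.0, 44.0, -59.0])]
w1 288 [(200, [-11.0, -48.0, -44.0]), (196, [-5.0, -48.0, -53.0]), (190, [-1.0, -48.0, -60.0]), (378, [-8.0, 44.0, -49.0]), (384, [-2.0, 44.0, -59.0])]
w1 292 []
w1 296 []
```

The fingers closed to 14 mm without touching anything. The wrist depth puts the finger ends about 30 mm behind the reported TCP, with the leg top at −10 mm. So the real tips are about 20 mm above the leg. I'll reopen and go deeper, watching the force.

Call:
{"op": "send_rows", "data": {
  "series": [
    [0,0,0,0,0,0,0.5],
    [0,0,0,0,0,0,0.5],
    [0,0,0,0,0,0,0.5],
    [0,0,0,0,0,0,0.5],
    [0,0,0.005,0,0,0,0.5]
  ]
}}

```text
time: 4.47
tool_pos: [0.5479, 0.2935, 0.0538]
tool_rot: [3.141, 0.454, 3.025]
contact_force: [1.0, 0.8, -0.6]
opening: 0.0424
```

Call:
{"op": "send_rows", "data": {
  "series": [
    [0,0,0.008,0,0,0,0.5],
    [0,0,0.007,0,0,0,0.5],
    [0,0,0,0,0,0,0.5],
    [0,0,0,0,0,0,0.5]
  ]
}}

```text
time: 4.8
tool_pos: [0.554, 0.292, 0.0386]
tool_rot: [-3.141, 0.452, 3.025]
contact_force: [-0.2, -0.3, 0.2]
opening: 0.046
```

```bash
cat >> h.py <<'E'
def tipcheck(d,p,Rt,vs=range(236,256,2),us=()):
    P=ptsw(d); return Rt.inv().apply((P-p).reshape(-1,3)).reshape(P.shape)*1000
E
python3 - <<'E'
from h import *
c,d=avg(3); save("w6",d["color"][180:330,190:400],3.7); Q=tipcheck(d,*c)
for v in range(232,262,3): print(v,[Q[v,u].round(0).tolist() for u in(235,240,244,290,330,334,338)])
t=SQ-nz*.009-ex*.006
plan(t,Rt=Rrest,n=1,cur=c); print(observe()["contact_force"],observe()["opening"])
E
```

```text
avg [0.554  0.2921 0.039 ] sd [0.0001 0.0001 0.0003]
232 [[8.0, -32.0, -7.0], [8.0, -29.0, -6.0], [9.0, -26.0, -8.0], [19.0, 1.0, -31.0], [9.0, 25.0, -8.0], [8.0, 28.0, -7.0], [9.0, 30.0, -8.0]]
235 [[6.0, -32.0, -7.0], [7.0, -29.0, -7.0], [7.0, -26.0, -7.0], [16.0, 1.0, -30.0], [6.0, 26.0, -6.0], [6.0, 28.0, -7.0], [7.0, 30.0, -7.0]]
238 [[5.0, -32.0, -8.0], [5.0, -29.0, -7.0], [4.0, -27.0, -6.0], [15.0, 1.0, -30.0], [5.0, 26.0, -8.0], [5.0, 28.0, -7.0], [4.0, 31.0, -5.0]]
241 [[3.0, -32.0, -7.0], [2.0, -29.0, -6.0], [3.0, -26.0, -7.0], [13.0, 1.0, -31.0], [3.0, 26.0, -7.0], [3.0, 28.0, -7.0], [3.0, 31.0, -8.0]]
244 [[1.0, -32.0, -7.0], [0.0, -29.0, -7.0], [1.0, -27.0, -7.0], [11.0, 1.0, -30.0], [1.0, 26.0, -7.0], [-0.0, 29.0, -6.0], [1.0, 31.0, -7.0]]
247 [[10.0, -28.0, -31.0], [9.0, -25.0, -30.0], [9.0, -23.0, -29.0], [10.0, 1.0, -32.0], [-2.0, 26.0, -6.0], [9.0, 25.0, -29.0], [11.0, 26.0, -33.0]]
250 [[10.0, -27.0, -35.0], [9.0, -25.0, -33.0], [9.0, -23.0, -33.0], [8.0, 1.0, -31.0], [-4.0, 26.0, -7.0], [9.0, 25.0, -33.0], [11.0, 26.0, -37.0]]
253 [[10.0, -27.0, -40.0], [9.0, -24.0, -37.0], [7.0, -23.0, -32.0], [6.0, 1.0, -30.0], [5.0, 23.0, -29.0], [9.0, 24.0, -36.0], [10.0, 26.0, -40.0]]
256 [[10.0, -26.0, -43.0], [9.0, -24.0, -41.0], [6.0, -23.0, -34.0], [4.0, 1.0, -30.0], [4.0, 23.0, -30.0], [9.0, 23.0, -41.0], [9.0, 26.0, -41.0]]
259 [[10.0, -26.0, -46.0], [8.0, -24.0, -41.0], [4.0, -23.0, -34.0], [3.0, 1.0, -31.0], [3.0, 23.0, -32.0], [9.0, 23.0, -44.0], [9.0, 25.0, -43.0]]
t 4.9 pos [0.554  0.2921 0.039 ] D [-0.0077  0.0015  0.0204] rv [-0.    -0.002  0.001] n 1
[-0.0019, 0.0006, -0.0218, -0.0003, -0.0017, 0.0006]
[-0.87811264  0.40698003  0.05655185] 0.04589911237654125
```

View pics/w6.png

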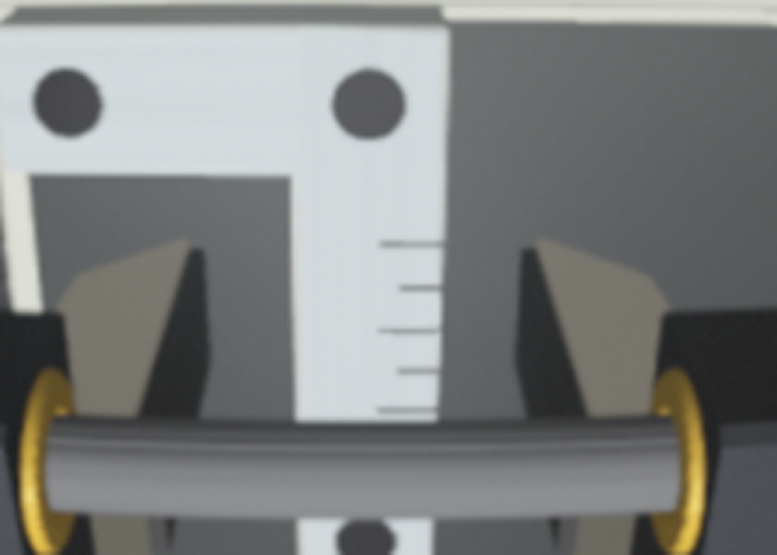

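Confirmed: the face reads −7 mm, the leg top −31 and the tips −30 in the tool frame. I'll use tip = TCP − 30 mm along the tool z from here on. Going down another 8 mm, then gripping.

Call:
{"op": "send_rows", "data": {
  "series": [
    [-0.001,0,0.008,0,0,0,0.5],
    [0,0,0,0,0,0,0.5],
    [0,0,0,0,0,0,1],
    [0,0,0,0,0,0,1],
    [0,0,0,0,0,0,1]
  ],
  "newtons": 45
}}

```text
time: 5.32
tool_pos: [0.5585, 0.2919, 0.0329]
tool_rot: [3.141, 0.453, 3.025]
contact_force: [0.1, -0.5, -0.5]
opening: 0.0306
```

Call:
{"op": "send_rows", "data": {
  "series": [
    [0,0,0,0,0,0,1],
    [0,0,0,0,0,0,1]
  ]
}}

```text
time: 5.48
tool_pos: [0.5585, 0.292, 0.033]
tool_rot: [3.141, 0.453, 3.025]
contact_force: [-0.2, 0.2, 0.4]
opening: 0.0212
```

Call:
{"op": "send_rows", "data": {
  "series": [
    [0,0,-0.01,0,0,0,1],
    [0,0,-0.025,0,0,0,1],
    [0,0,-0.03,0,0,0,1],
    [0,0,-0.03,0,0,0,1],
    [0,0,0,0,0,0,1]
  ]
}}

```text
time: 5.9
tool_pos: [0.5172, 0.2985, 0.124]
tool_rot: [3.136, 0.458, 3.024]
contact_force: [1.1, 1.0, -0.7]
opening: 0.0212
```

```bash
cat >> h.py <<'E'
TIP=.0297
SQG=(np.array([.5585,.292,.033]),R.from_euler("xyz",[3.141,.453,3.025])) # tool at square grip
# rigid offset: leg centre underside in tool frame
SQo=SQG[1].inv().apply(SQ-nz*.024-SQG[0])
SQr=SQG[1].inv()*R.from_matrix(np.column_stack([ex,ey,nz]))
def tool_for_sq(pos,yaw=yc):
    Rp=R.from_euler("z",yaw); Rt=Rp*SQr.inv(); return pos-Rt.apply(SQo),Rt
E
python3 - <<'E'
from h import *
print(SQo*1000,SQr.inv().as_euler("xyz"))
o=observe(); print(o["opening"],o["contact_force"],o["torque"])
p,Rt=tool_for_sq(PSQ+[0,0,.055]); print(p,Rt.as_euler("xyz"))
plan(p,Rt=Rt)
E
```

```text
[ -6.5576852    0.21138393 -14.13479341] [ 3.14084902e+00 -7.85582142e-04 -3.14128298e+00]
0.021164597724464114 [ 1.10518228  0.97606307 -0.70697449] [0.07523303 0.29757787 0.00189027]
[0.55145556 0.0142003  0.07287021] [ 3.14084902e+00 -7.85582142e-04 -3.08078298e+00]
t 5.9 pos [0.5172 0.2985 0.124 ] D [ 0.0342 -0.2843 -0.0511] rv [-0.036  0.458 -0.174] n 8
[-0.0047, -0.0348, 0.0093, -0.0045, 0.0573, -0.0217]
[-0.0045, -0.035, 0.0088, -0.0045, 0.0573, -0.0217]
[-0.0042, -0.0351, 0.0084, -0.0045, 0.0573, -0.0217]
[-0.0039, -0.0352, 0.008, -0.0045, 0.0573, -0.0217]
[-0.0036, -0.0354, 0.0077, -0.0045, 0.0573, -0.0217]
[-0.0033, -0.0355, 0.0073, -0.0045, 0.0573, -0.0217]
[-0.0029, -0.0356, 0.007, -0.0045, 0.0573, -0.0217]
[-0.0025, -0.0357, 0.0067, -0.0045, 0.0573, -0.0217]
```

Call:
{"op": "send_rows", "data": {
  "series": [
    [-0.0047,-0.035,0.008,-0.0045,0.0573,-0.0217,1],
    [-0.0045,-0.035,0.008,-0.0045,0.0573,-0.0217,1],
    [-0.0042,-0.035,0.008,-0.0045,0.0573,-0.0217,1],
    [-0.004,-0.035,0.008,-0.0045,0.0573,-0.0217,1],
    [-0.0036,-0.0354,0.0077,-0.0045,0.0573,-0.0217,1]
  ]
}}

```text
time: 6.32
tool_pos: [0.5358, 0.1243, 0.0906]
tool_rot: [-3.13, 0.173, 3.135]
contact_force: [0.5, 0.2, -1.3]
opening: 0.0214
```

Call:
{"op": "send_rows", "data": {
  "series": [
    [-0.0033,-0.0355,0.0073,-0.0045,0.0573,-0.0217,1],
    [-0.003,-0.0356,0.007,-0.0045,0.0573,-0.0217,1],
    [-0.0025,-0.0357,0.0067,-0.0045,0.0573,-0.0217,1],
    [0,0,0,0,0,0,1],
    [0,0,0,0,0,0,1]
  ]
}}

```text
time: 6.73
tool_pos: [0.5489, 0.0165, 0.071]
tool_rot: [-3.137, 0.002, -3.091]
contact_force: [-0.2, 0.5, -0.8]
opening: 0.0213
```

```bash
python3 - <<'E'
from h import *
c,d=avg(2); save("w7",d["color"],1.4); np.savez("w7.npz",**d)
p,Rt=tool_for_sq(PSQ+[0,0,.055]); plan(p,Rt=Rt,cur=c,n=1)
E
```

```text
avg [0.5486 0.0172 0.0711] sd [0.0003 0.0008 0.0001]
t 6.78 pos [0.5486 0.0172 0.0711] D [ 0.0028 -0.003   0.0017] rv [-0.006  0.003 -0.009] n 1
[-0.0027, -0.0032, -0.0017, -0.0057, 0.0025, -0.009]
```

View pics/w7.png

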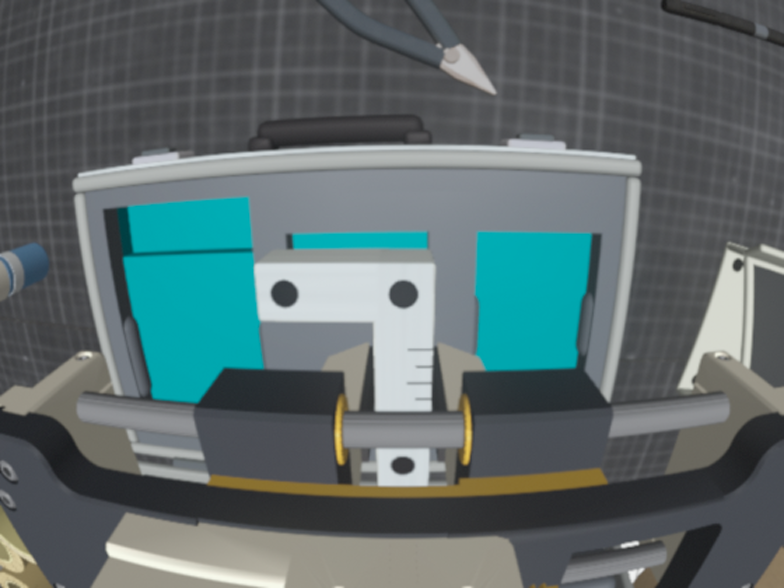

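```bash
cat >> h.py <<'E'
def Lpts(w,le,tot,z):  # L outline in leg-centred frame
    h=le/2; a=w/2
    fw=w
    return np.array([[h,a,z],[-h,a,z],[-h,a-tot,z],[-h+fw,a-tot,z],[-h+fw,-a,z],[h,-a,z]])
def overlay(d,sets,name,crop=None,s=1,fish=True):
    im=cv2.resize(d["color"],None,fx=4,fy=4,interpolation=cv2.INTER_CUBIC)
    for X,col in sets:
        Y=np.concatenate([np.linspace(a,b,20) for a,b in zip(X,np.roll(X,-1,0))])
        q=((projw(d,Y,fish)+.5)*4-.5).round().astype(int)
        cv2.polylines(im,[q.reshape(-1,1,2)],True,col,1,cv2.LINE_AA)
    if crop: u0,v0,u1,v1=[int(4*x) for x in crop]; im=im[v0:v1,u0:u1]
    save(name,im,s)
E
python3 - <<'E'
from h import *
d=dict(np.load("w7.npz"))
p,Rt=np.array([.5486,.0172,.0711]),R.from_euler("xyz",[-3.137,.002,-3.091]); o=p+Rt.apply(SQo); Rs=Rt*SQr
print(o,Rs.as_euler("xyz"))
S=[(o+Rs.apply(Lpts(.022,.1,.064,z)),(255,0,0)) for z in(.024,)]
Rc=R.from_euler("z",yc)
S+=[(PSQ+Rc.apply(Lpts(.027,.105,.069,z)),c) for z,c in((0,(255,255,0)),(.014,(255,0,255)))]
rect=lambda x0,x1,w,z:np.array([[x0,w/2,z],[x1,w/2,z],[x1,-w/2,z],[x0,-w/2,z]])
S+=[(PCK+Rc.apply(rect(-.0525,.0525,.065,z)),c) for z,c in((0,(255,255,0)),(.014,(255,0,255)))]
S+=[(PCA+Rc.apply(rect(-.071,.072,.09,.014)),(255,0,255)),(PCA+Rc.apply(rect(-.04,.072,.09,0)),(255,255,0))]
overlay(d,S,"ov7",(40,90,470,300),.46)
d=dict(np.load("w1.npz"))
overlay(d,S[1:],"ov1",(60,40,300,200),.8)
E
```

```text
[0.55510708 0.01780614 0.08524676] [-0.00533543 -0.00278722  0.05028718]
```

View pics/ov7.png

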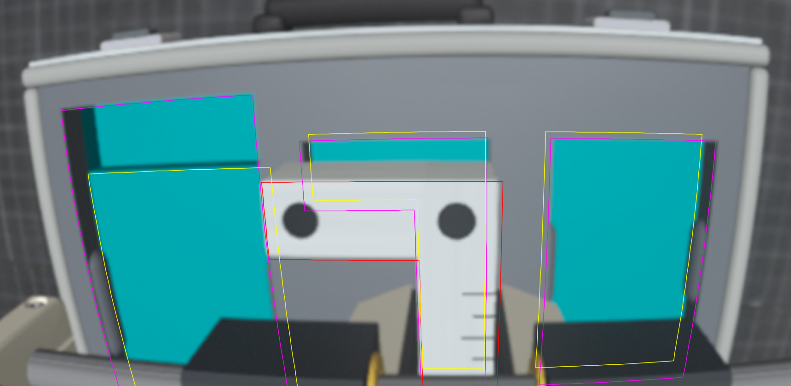

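View pics/ov1.png

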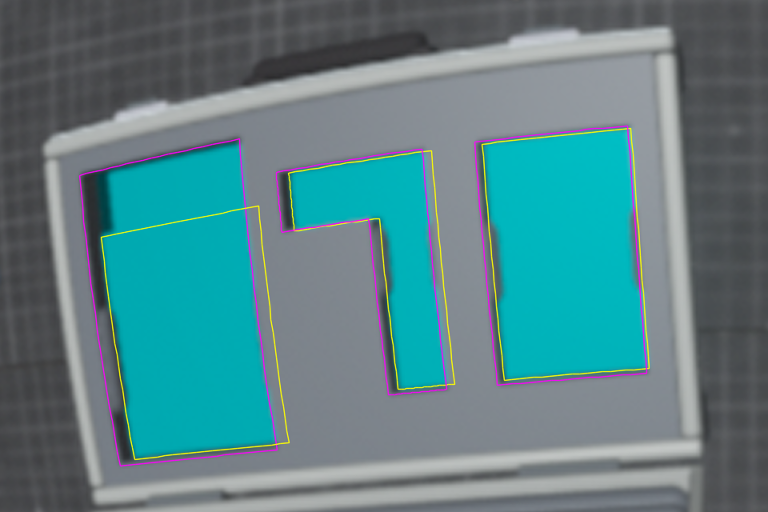

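The overlay matches both cutouts and held square within about 1 mm. Aligning and descending.

Call:
{"op": "send_rows", "data": {
  "series": [
    [-0.0027,-0.0032,0,-0.005,0.002,-0.009,1],
    [0,0,0.012,0,0,0,1],
    [0,0,0.012,0,0,0,1],
    [0,0,0,0,0,0,1],
    [0,0,0,0,0,0,1]
  ]
}}

```text
time: 7.2
tool_pos: [0.551, 0.0166, 0.0479]
tool_rot: [3.142, -0.0, -3.076]
contact_force: [-0.1, -0.4, -0.9]
opening: 0.0213
```

```bash
python3 - <<'E'
from h import *
c,d=avg(2)
p,Rt=tool_for_sq(PSQ); plan(p,Rt=Rt,cur=c,n=1); print(observe()["contact_force"])
S=[];o=c[0]+c[1].apply(SQo); Rs=c[1]*SQr; print(o,Rs.as_euler("xyz"))
S=[(o+Rs.apply(Lpts(.022,.1,.064,z)),(255,0,0)) for z in(.024,0)]
Rc=R.from_euler("z",yc)
S+=[(PSQ+Rc.apply(Lpts(.027,.105,.069,z)),c) for z,c in((0,(255,255,0)),(.014,(255,0,255)))]
overlay(d,S,"ov8",(130,100,370,300),.8)
E
```

```text
avg [0.5513 0.0165 0.0482] sd [0.0003 0.0001 0.0003]
t 7.25 pos [0.5513 0.0165 0.0482] D [ 0.0002 -0.0023 -0.0303] rv [-0.001  0.001  0.005] n 1
[-0.0, -0.0023, 0.0304, -0.0009, 0.0013, 0.005]
[-0.13971036 -0.75610843 -1.92740033]
[0.55780247 0.0171546  0.06235823] [-0.00088213 -0.00133011  0.06553322]
```

View pics/ov8.png

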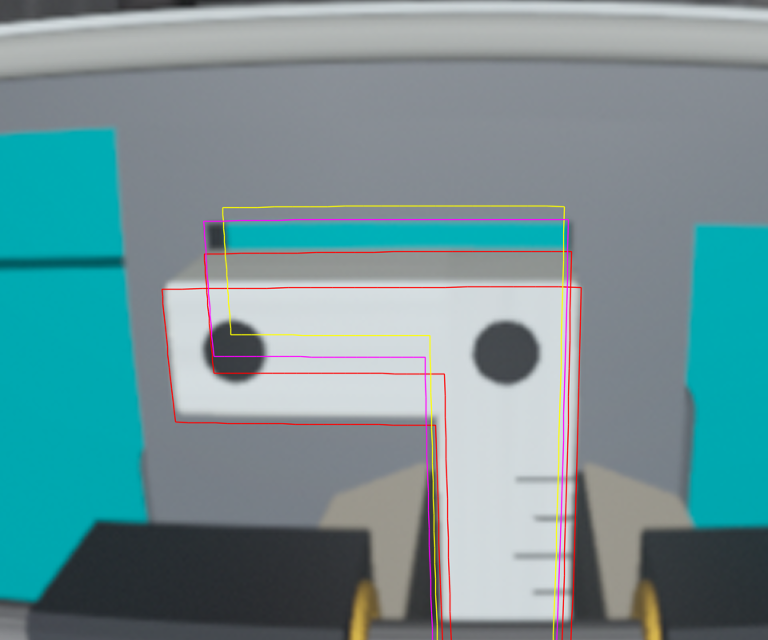

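Call:
{"op": "send_rows", "data": {
  "series": [
    [-0.001,-0.0015,0.008,0,0,0.004,1],
    [0,0,0.005,0,0,0,1],
    [0,0,0,0,0,0,1],
    [0,0,0,0,0,0,1]
  ]
}}

```text
time: 7.58
tool_pos: [0.5524, 0.014, 0.0346]
tool_rot: [-3.141, 0.0, -3.082]
contact_force: [0.9, 0.2, -1.0]
opening: 0.0216
```

```bash
python3 - <<'E'
from h import *
c,d=avg(2)
p,Rt=tool_for_sq(PSQ); plan(p,Rt=Rt,cur=c,n=1); print(observe()["contact_force"])
S=[];o=c[0]+c[1].apply(SQo); Rs=c[1]*SQr; print(o,Rs.as_euler("xyz"))
Rc=R.from_euler("z",yc)
S=[(PSQ+Rc.apply(Lpts(.027,.105,.069,z)),c) for z,c in((0,(255,255,0)),(.014,(255,0,255)))]
overlay(d,S,"ov9",(130,100,370,300),.8)
E
```

```text
avg [0.5525 0.014  0.0348] sd [0.0001 0.     0.0001]
t 7.63 pos [0.5525 0.014  0.0348] D [-0.0011  0.0002 -0.0169] rv [-0.001  0.001 -0.001] n 1
[0.0011, 0.0003, 0.0169, -0.001, 0.0011, -0.0009]
[-0.17039364  0.61165047 -1.11778189]
[0.55906721 0.01460998 0.04889633] [-0.00098876 -0.00109889  0.05963748]
```

View pics/ov9.png

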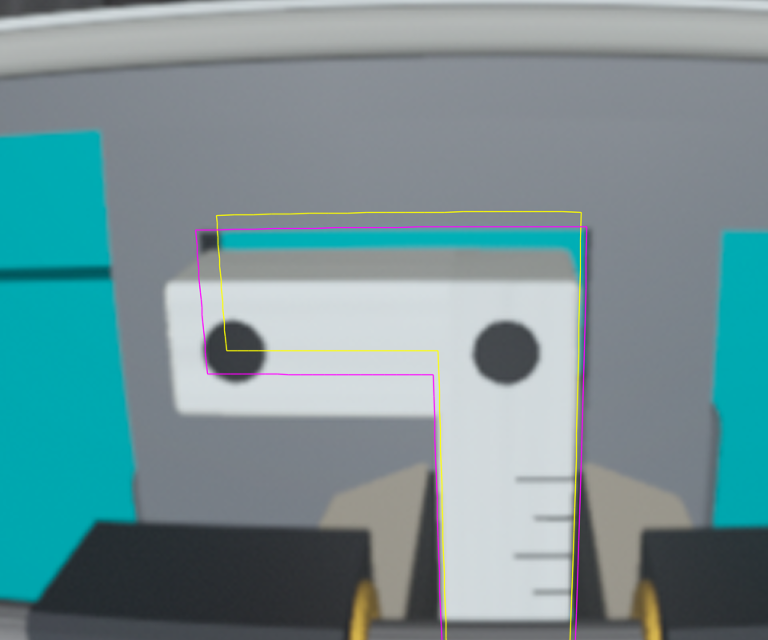

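Call:
{"op": "send_rows", "data": {
  "series": [
    [0.0005,0.0004,0.004,0,0,0,1],
    [0,0,0.003,0,0,0,1],
    [0,0,0.003,0,0,0,1],
    [0,0,0,0,0,0,1]
  ],
  "newtons": 60
}}

```text
time: 7.97
tool_pos: [0.5524, 0.0146, 0.0246]
tool_rot: [3.142, 0.001, -3.082]
contact_force: [2.0, 2.5, -1.8]
opening: 0.0213
```

Call:
{"op": "send_rows", "data": {
  "series": [
    [0,0,0.002,0,0,0,1],
    [0,0,0.002,0,0,0,1],
    [0,0,0,0,0,0,1]
  ]
}}

```text
time: 8.22
tool_pos: [0.5523, 0.0145, 0.0207]
tool_rot: [-3.141, 0.001, -3.082]
contact_force: [1.7, 2.7, -1.3]
opening: 0.0212
```

Call:
{"op": "send_rows", "data": {
  "series": [
    [0,0,0.002,0,0,0,1],
    [0,0,0.002,0,0,0,1],
    [0,0,0,0,0,0,1]
  ]
}}

```text
time: 8.47
tool_pos: [0.5524, 0.0144, 0.0181]
tool_rot: [-3.141, 0.002, -3.082]
contact_force: [-2.6, 2.1, 10.0]
opening: 0.0213
```

Call:
{"op": "send_rows", "data": {
  "series": [
    [0,0,0.0015,0,0,0,1],
    [0,0,0.0015,0,0,0,1],
    [0,0,0,0,0,0,1]
  ]
}}

```text
time: 8.72
tool_pos: [0.5525, 0.0144, 0.018]
tool_rot: [-3.141, 0.003, -3.081]
contact_force: [-11.7, 3.2, 35.5]
opening: 0.0211
```

```bash
python3 - <<'E'
from h import *
c,d=avg(2); print(observe()["contact_force"]); Q=ptsw(d)
save("w10",d["color"][120:300,130:400],2.9)
for u,v in((230,195),(260,195),(290,195),(290,215),(290,230),(290,240)): print(Q[v,u].round(4))
print("foam", Q[210:225,220:240].reshape(-1,3).mean(0), Q[140:150,260:300].reshape(-1,3).mean(0))
E
```

```text
avg [0.5525 0.0144 0.018 ] sd [0. 0. 0.]
[-11.30748798   2.9611173   34.70410969]
[ 0.5135 -0.0156  0.0569]
[ 0.5128 -0.0012  0.0564]
[0.5121 0.0131 0.0561]
[0.5224 0.0137 0.0554]
[0.5296 0.0142 0.0572]
[0.5353 0.0145 0.0563]
foam [ 0.52498669 -0.01589475  0.05624466] [nan nan nan]
```

View pics/w10.png

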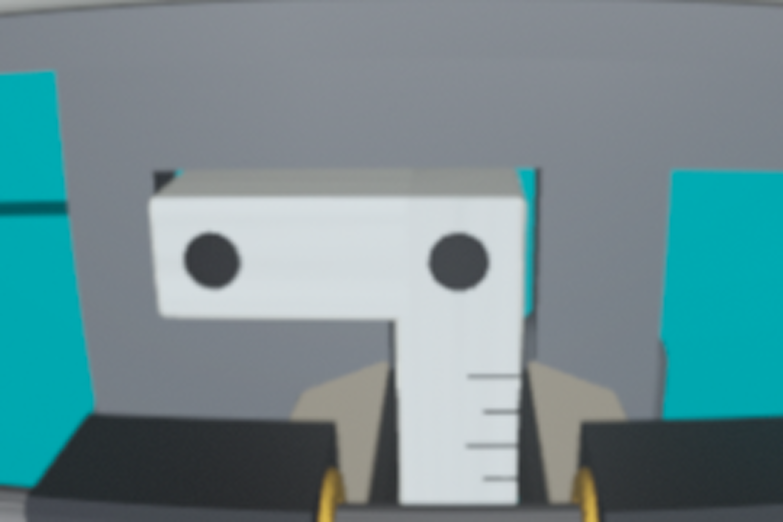

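Square top measures z 0.0563, which is the floor plus 24 mm, so it is seated. Relaxing the press and releasing.

Call:
{"op": "send_rows", "data": {
  "series": [
    [0,0,-0.0035,0,0,0,1],
    [0,0,0,0,0,0,0.5],
    [0,0,0,0,0,0,0.5],
    [0,0,0,0,0,0,0.5],
    [0,0,-0.02,0,0,0,0.5]
  ]
}}

```text
time: 9.18
tool_pos: [0.5496, 0.0141, 0.0341]
tool_rot: [3.141, -0.006, -3.082]
contact_force: [-0.7, 0.5, -0.2]
opening: 0.0426
```

Call:
{"op": "send_rows", "data": {
  "series": [
    [0,0,-0.04,0,0,0,0.3],
    [0,0,-0.04,0,0,0,0.1],
    [0,0,0,0,0,0,0],
    [0,0,0,0,0,0,0]
  ]
}}

```text
time: 9.52
tool_pos: [0.5536, 0.014, 0.1191]
tool_rot: [-3.14, 0.005, -3.082]
contact_force: [0.6, 0.6, -0.5]
opening: 0.0677
```

```bash
python3 - <<'E'
from h import *
c,d=avg(2); np.savez("w11.npz",**d); Q=ptsw(d); print(observe()["opening"],observe()["contact_force"])
Rc=R.from_euler("z",yc)
S=[(PSQ+Rc.apply(Lpts(.022,.1,.064,.024)),(255,0,0)),(PSQ+Rc.apply(Lpts(.027,.105,.069,.014)),(255,0,255))]
overlay(d,S,"ov11",(130,40,400,280),.7)
for x,y in((.04,0),(.0,0),(-.04,0),(-.04,-.02),(-.04,-.04)):
    X=PSQ+Rc.apply([x,y,.024]); q=projw(d,X).round().astype(int); print(x,y,q,Q[q[1],q[0]].round(4))
t=CK-nz*.016+ -nz*TIP
plan(t+nz*.09,Rt=Rrest,cur=c)
E
```

```text
avg [0.5529 0.0141 0.1182] sd [0.0007 0.0001 0.0009]
0.07157747350016977 [-0.63580379  0.33422776 -0.64761026]
0.04 0 [288 258] [0.5975 0.0168 0.0573]
0.0 0 [288 214] [0.5578 0.0144 0.0568]
-0.04 0 [288 165] [0.5174 0.012  0.0578]
-0.04 -0.02 [263 166] [ 0.5196 -0.0075  0.0561]
-0.04 -0.04 [238 166] [ 0.5204 -0.0271  0.0571]
t 9.57 pos [0.5529 0.0141 0.1182] D [-0.0146  0.3897  0.0015] rv [ 0.039 -0.449  0.174] n 10
[-0.0009, 0.039, -0.0002, 0.0039, -0.0449, 0.0174]
[-0.0002, 0.039, -0.0003, 0.0039, -0.0449, 0.0174]
[0.0005, 0.039, -0.0005, 0.0039, -0.0449, 0.0174]
[0.0011, 0.039, -0.0007, 0.0039, -0.0449, 0.0174]
[0.0018, 0.0389, -0.0009, 0.0039, -0.0449, 0.0174]
[0.0024, 0.0389, -0.0011, 0.0039, -0.0449, 0.0174]
[0.003, 0.0389, -0.0014, 0.0039, -0.0449, 0.0174]
[0.0036, 0.0388, -0.0017, 0.0039, -0.0449, 0.0174]
[0.0042, 0.0387, -0.002, 0.0039, -0.0449, 0.0174]
[0.0048, 0.0386, -0.0024, 0.0039, -0.0449, 0.0174]
```

View pics/ov11.png

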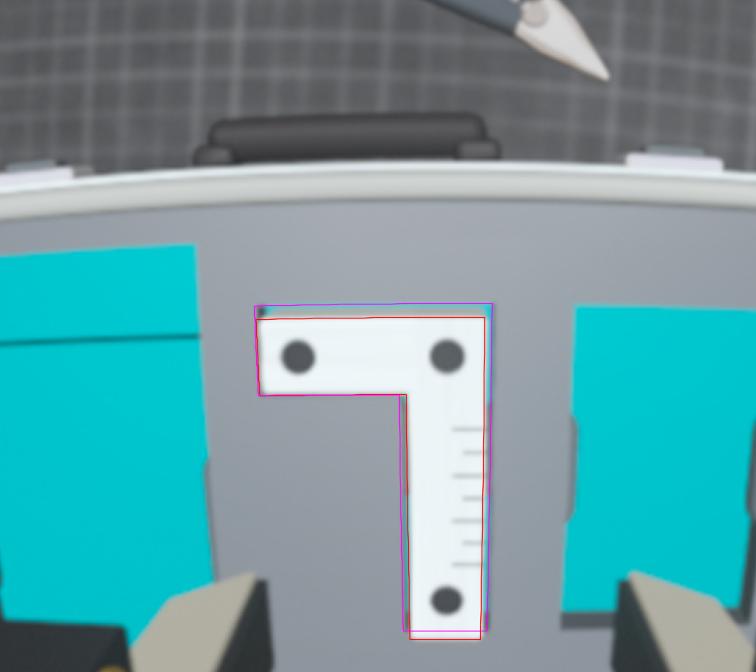

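Square seated: the top follows the model outline at z≈0.057. Next the cork.

Call:
{"op": "send_rows", "data": {
  "series": [
    [-0.001,0.039,0,0.0039,-0.0449,0.0174,0],
    [0,0.039,0,0.0039,-0.0449,0.0174,0],
    [0.0005,0.039,-0.0005,0.0039,-0.0449,0.0174,0],
    [0.001,0.039,-0.0007,0.0039,-0.0449,0.0174,0],
    [0.0018,0.039,-0.001,0.0039,-0.0449,0.0174,0]
  ]
}}

```text
time: 9.98
tool_pos: [0.5433, 0.2104, 0.1157]
tool_rot: [-3.131, 0.224, 3.114]
contact_force: [1.5, -0.5, 0.2]
opening: 0.0916
```

Call:
{"op": "send_rows", "data": {
  "series": [
    [0.0024,0.039,-0.001,0.0039,-0.0449,0.0174,0],
    [0.003,0.039,-0.0014,0.0039,-0.0449,0.0174,0],
    [0.0036,0.039,-0.0017,0.0039,-0.0449,0.0174,0],
    [0.0042,0.0387,-0.002,0.0039,-0.0449,0.0174,0],
    [0.0048,0.0386,-0.0024,0.0039,-0.0449,0.0174,0]
  ]
}}

```text
time: 10.4
tool_pos: [0.536, 0.4058, 0.1161]
tool_rot: [-3.14, 0.451, 3.025]
contact_force: [1.3, -0.1, 0.0]
opening: 0.0917
```

Call:
{"op": "send_rows", "data": {
  "series": [
    [0,0,0,0,0,0,0],
    [0,0,0,0,0,0,0]
  ]
}}

```text
time: 10.57
tool_pos: [0.5349, 0.4062, 0.1152]
tool_rot: [-3.138, 0.447, 3.031]
contact_force: [1.1, -0.5, -0.4]
opening: 0.0917
```

```bash
python3 - <<'E'
from h import *
c,d=avg(2); remeas(d,.034,"ck","or12")
t=CK-nz*(.016+TIP)
plan(t,Rt=Rrest,cur=c,n=1)
o=lambda x,y:CK+ex*x+ey*y
overlay(d,[(np.array([o(.05,.03),o(.05,-.03),o(-.05,-.03),o(-.05,.03)]),(255,0,0))],"ov12",(100,40,500,300),.48)
E
```

```text
avg [0.5353 0.4053 0.1155] sd [0.0004 0.0009 0.0003]
ck bbox [   56   153   147   245 35336] cols 56 203 rows 153 398
t 10.62 pos [0.5353 0.4053 0.1155] D [ 0.0421 -0.0062 -0.0768] rv [-0.001 -0.006  0.005] n 1
[-0.0051, -0.0012, 0.0876, -0.0013, -0.0065, 0.0048]
```

View pics/ov12.png

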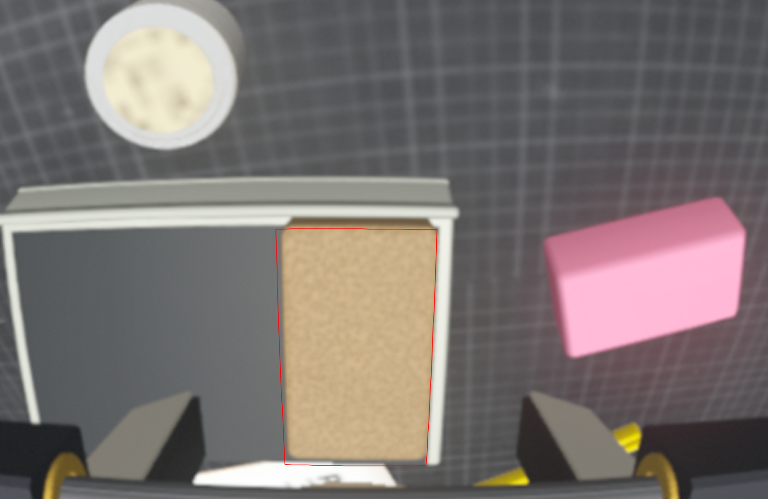

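The cork top (360,345) lies within 1 mm of the model, the fingers straddle it, and the pink block (650,280) is clear. Descending.

Call:
{"op": "send_rows", "data": {
  "series": [
    [-0.0017,0,0.025,0,-0.002,0.002,0],
    [-0.0017,0,0.025,0,-0.002,0.002,0],
    [-0.0017,0,0.022,0,-0.002,0,0],
    [0,0,0.012,0,0,0,0],
    [0,0,0,0,0,0,0]
  ]
}}

```text
time: 11.03
tool_pos: [0.5784, 0.3962, 0.0416]
tool_rot: [-3.139, 0.452, 3.019]
contact_force: [0.0, 0.0, -0.3]
opening: 0.0918
```

Call:
{"op": "send_rows", "data": {
  "series": [
    [0,0,0,0,0,0,0],
    [0,0,0,0,0,0,0]
  ]
}}

```text
time: 11.2
tool_pos: [0.5789, 0.3995, 0.0465]
tool_rot: [3.138, 0.458, 3.019]
contact_force: [0.3, 1.3, 0.1]
opening: 0.0921
```

```bash
python3 - <<'E'
from h import *
c,d=avg(2); save("w13",d["color"],1.2)
t=CK-nz*(.016+TIP)
plan(t,Rt=Rrest,cur=c,n=1); print(observe()["contact_force"])
E
```

```text
avg [0.5789 0.3997 0.0467] sd [0.     0.0002 0.0002]
t 11.25 pos [0.5789 0.3997 0.0467] D [-0.0015 -0.0006 -0.008 ] rv [ 0.001  0.004 -0.005] n 1
[0.0048, -0.0008, 0.0065, 0.0013, 0.0042, -0.0051]
[ 0.56533646  1.6214883  -0.33175934]
```

View pics/w13.png

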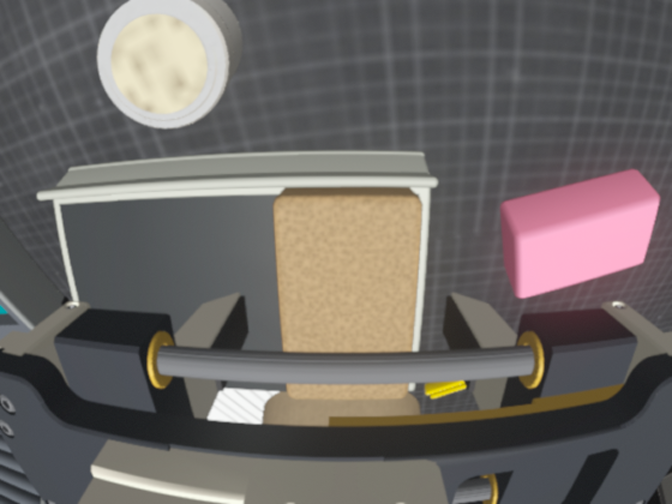

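Call:
{"op": "send_rows", "data": {
  "series": [
    [0.0045,0,0.0065,0,0.003,-0.004,0],
    [0,0,0,0,0,0,0],
    [0,0,0,0,0,0,0.5],
    [0,0,0,0,0,0,0.5],
    [0,0,0,0,0,0,0.5]
  ],
  "newtons": 40
}}

```text
time: 11.67
tool_pos: [0.5774, 0.4002, 0.0379]
tool_rot: [3.141, 0.454, 3.025]
contact_force: [0.5, -0.1, -0.2]
opening: 0.0765
```

Call:
{"op": "send_rows", "data": {
  "series": [
    [0,0,0,0,0,0,0.6],
    [0,0,0,0,0,0,0.6]
  ]
}}

```text
time: 11.83
tool_pos: [0.5774, 0.4, 0.0378]
tool_rot: [3.141, 0.454, 3.024]
contact_force: [-0.1, 0.1, 0.5]
opening: 0.063
```

```bash
python3 - <<'E'
from h import *
c,d=avg(2); print(c[1].as_euler("xyz"),observe()["opening"])
t=CK-nz*(.016+TIP)
plan(t,Rt=Rrest,cur=c,n=1); print(observe()["contact_force"])
E
```

```text
avg [0.5774 0.4    0.0378] sd [0. 0. 0.]
[3.14076198 0.45420137 3.0244312 ] 0.06010446705348675
t 11.88 pos [0.5774 0.4    0.0378] D [-0.     -0.0009  0.001 ] rv [ 0.001  0.    -0.   ] n 1
[-0.0005, -0.0009, -0.0008, 0.0007, 0.0004, -0.0002]
[0.08982381 1.0632498  1.23231942]
```

Call:
{"op": "send_rows", "data": {
  "series": [
    [0,0,0,0,0,0,0.75],
    [0,0,-0.01,0,0,0,0.75],
    [0,0,-0.025,0,0,0,0.75],
    [0,0,-0.03,0,0,0,0.75],
    [0,0,-0.03,0,0,0,0.75]
  ]
}}

```text
time: 12.3
tool_pos: [0.535, 0.4042, 0.1235]
tool_rot: [-3.141, 0.452, 3.024]
contact_force: [0.6, 0.7, 0.4]
opening: 0.0596
```

```bash
cat >> h.py <<'E'
CKG=(np.array([.5774,.4,.0378]),R.from_euler("xyz",[3.1408,.4542,3.0244]))
CKo=CKG[1].inv().apply(CK-nz*.034-CKG[0])
def tool_for_ck(pos,yaw=yc):
    Rt=R.from_euler("z",yaw)*SQr.inv(); Rt=R.from_euler("z",yaw)*R.from_euler("xyz",[np.pi,0,np.pi]); return pos-Rt.apply(CKo),Rt
E
python3 - <<'E'
from h import *
print(CKo*1000, observe()["opening"],observe()["contact_force"])
p,Rt=tool_for_ck(PCK+[0,0,.055]); plan(p,Rt=Rt)
E
```

```text
[ -0.52393466  -0.85595938 -12.52091162] 0.059604876150006196 [0.579007   0.66274794 0.36503795]
t 12.3 pos [0.535  0.4042 0.1235] D [ 0.0184 -0.3196 -0.049 ] rv [-0.041  0.451 -0.175] n 9
[-0.0032, -0.035, 0.0076, -0.0045, 0.0501, -0.0194]
[-0.0029, -0.0351, 0.0073, -0.0045, 0.0501, -0.0194]
[-0.0026, -0.0352, 0.007, -0.0045, 0.0501, -0.0194]
[-0.0022, -0.0353, 0.0067, -0.0045, 0.0501, -0.0194]
[-0.0019, -0.0353, 0.0065, -0.0045, 0.0501, -0.0194]
[-0.0015, -0.0354, 0.0062, -0.0045, 0.0501, -0.0194]
[-0.0011, -0.0355, 0.006, -0.0045, 0.0501, -0.0194]
[-0.0007, -0.0355, 0.0058, -0.0045, 0.0501, -0.0194]
[-0.0003, -0.0355, 0.0056, -0.0045, 0.0501, -0.0194]
```

Call:
{"op": "send_rows", "data": {
  "series": [
    [-0.0032,-0.035,0.005,-0.0045,0.0501,-0.0194,0.75],
    [-0.003,-0.035,0.005,-0.0045,0.0501,-0.0194,0.75],
    [-0.0026,-0.035,0.005,-0.0045,0.0501,-0.0194,0.75],
    [-0.0022,-0.035,0.005,-0.0045,0.0501,-0.0194,0.75],
    [-0.002,-0.0353,0.0065,-0.0045,0.0501,-0.0194,0.75]
  ]
}}

```text
time: 12.72
tool_pos: [0.543, 0.2273, 0.1048]
tool_rot: [-3.134, 0.202, 3.127]
contact_force: [-0.7, -0.2, -0.6]
opening: 0.0599
```

Call:
{"op": "send_rows", "data": {
  "series": [
    [-0.0015,-0.0354,0.0062,-0.0045,0.0501,-0.0194,0.75],
    [-0.001,-0.0355,0.006,-0.0045,0.0501,-0.0194,0.75],
    [-0.0007,-0.0355,0.006,-0.0045,0.0501,-0.0194,0.75],
    [0,-0.0355,0.0056,-0.0045,0.0501,-0.0194,0.75],
    [0,0,0,0,0,0,0.75]
  ]
}}

```text
time: 13.13
tool_pos: [0.5526, 0.0801, 0.0812]
tool_rot: [-3.141, -0.0, -3.085]
contact_force: [0.9, -0.3, 0.4]
opening: 0.0601
```

Call:
{"op": "send_rows", "data": {
  "series": [
    [0,0,0.015,0,0,0,0.75],
    [0,0,0,0,0,0,0.75],
    [0,0,0,0,0,0,0.75]
  ]
}}

```text
time: 13.38
tool_pos: [0.5505, 0.0865, 0.0665]
tool_rot: [3.141, 0.0, -3.081]
contact_force: [-0.1, 0.5, 0.4]
opening: 0.0598
```

```bash
cat >> h.py <<'E'
rect=lambda x0,x1,w,z:np.array([[x0,w/2,z],[x1,w/2,z],[x1,-w/2,z],[x0,-w/2,z]])
def ckview(name):
    c,d=avg(2)
    p,Rt=tool_for_ck(PCK); plan(p,Rt=Rt,cur=c,n=1); print(observe()["contact_force"],c[1].as_euler("xyz"))
    Rc=R.from_euler("z",yc); o=c[0]+c[1].apply(CKo); Rk=c[1]*CKG[1].inv()*R.from_matrix(np.column_stack([ex,ey,nz])); print("underside",o,Rk.as_euler("xyz"))
    S=[(PCK+Rc.apply(rect(-.0525,.0525,.065,z)),cc) for z,cc in((0,(255,255,0)),(.014,(255,0,255)))]
    S+=[(o+Rk.apply(rect(-.05,.05,.06,z)),(255,0,0)) for z in(0,.034)]
    overlay(d,S,name,(160,80,430,300),.7); return c,d
E
python3 - <<'E'
from h import *
ckview("ov14")
E
```

```text
avg [0.5508 0.0867 0.0668] sd [0.0002 0.0001 0.0003]
t 13.43 pos [0.5508 0.0867 0.0668] D [ 0.0027 -0.0021 -0.0473] rv [0.001 0.001 0.001] n 1
[-0.0025, -0.0023, 0.0473, 0.0008, 0.001, 0.0007]
[0.34558618 0.29493865 0.23980083] [ 3.14084093e+00  1.02421896e-03 -3.08037520e+00]
underside [0.55132611 0.08585002 0.07927985] [ 7.09732314e-05 -6.09827927e-04  6.14471618e-02]
```

View pics/ov14.png

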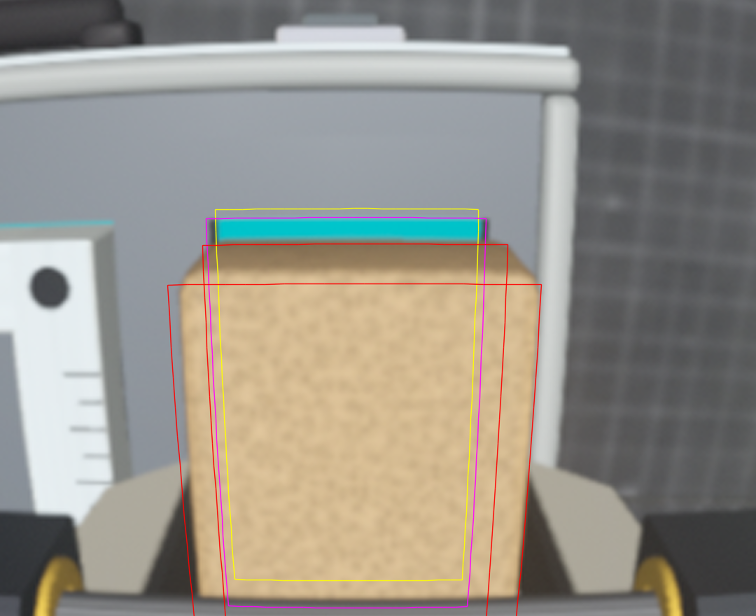

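Call:
{"op": "send_rows", "data": {
  "series": [
    [-0.0035,-0.003,0.01,0,0,0,0.75],
    [0,0,0.01,0,0,0,0.75],
    [0,0,0.009,0,0,0,0.75],
    [0,0,0,0,0,0,0.75],
    [0,0,0,0,0,0,0.75]
  ]
}}

```text
time: 13.85
tool_pos: [0.5544, 0.0836, 0.0368]
tool_rot: [3.141, -0.0, -3.081]
contact_force: [0.7, 0.2, 0.1]
opening: 0.0597
```

```bash
sed -i 's/^def tool_for_ck/CKo=CKo*[1,0,1]+[.0007,0,0]\ndef tool_for_ck/' h.py; python3 - <<'E'
from h import *
ckview("ov15")
E
```

```text
avg [0.5546 0.0836 0.0371] sd [0.0003 0.     0.0003]
t 13.9 pos [0.5546 0.0836 0.0371] D [-0.0004  0.0002 -0.0176] rv [0.001 0.001 0.001] n 1
[0.0004, 0.0002, 0.0176, 0.0006, 0.0006, 0.0006]
[ 0.65420368 -0.50190709 -0.83319184] [ 3.14095372e+00  5.93972451e-04 -3.08050667e+00]
underside [0.55444002 0.08358301 0.04959486] [-4.17156018e-05 -1.79555526e-04  6.13156417e-02]
```

View pics/ov15.png

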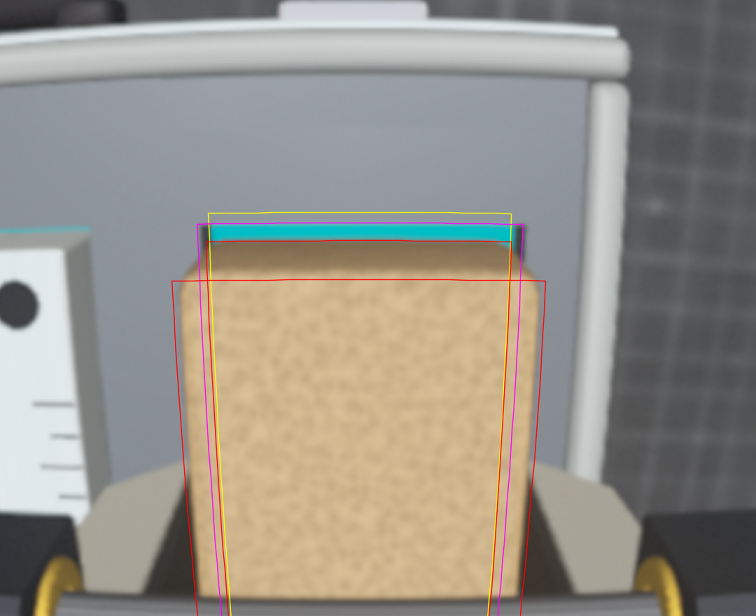

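Call:
{"op": "send_rows", "data": {
  "series": [
    [0,0,0.005,0,0,0,0.75],
    [0,0,0.004,0,0,0,0.75],
    [0,0,0.002,0,0,0,0.75],
    [0,0,0,0,0,0,0.75]
  ],
  "newtons": 55
}}

```text
time: 14.23
tool_pos: [0.5555, 0.0838, 0.0267]
tool_rot: [3.14, 0.003, -3.081]
contact_force: [1.9, 2.8, -1.1]
opening: 0.0596
```

Call:
{"op": "send_rows", "data": {
  "series": [
    [0,0,0.002,0,0,0,0.75],
    [0,0,0.002,0,0,0,0.75],
    [0,0,0,0,0,0,0.75]
  ]
}}

```text
time: 14.48
tool_pos: [0.5553, 0.0836, 0.0225]
tool_rot: [3.141, 0.002, -3.081]
contact_force: [0.8, 3.2, 0.2]
opening: 0.0594
```

Call:
{"op": "send_rows", "data": {
  "series": [
    [0,0,0.002,0,0,0,0.75],
    [0,0,0.001,0,0,0,0.75],
    [0,0,0,0,0,0,0.75]
  ]
}}

```text
time: 14.73
tool_pos: [0.5553, 0.0836, 0.02]
tool_rot: [3.141, 0.003, -3.081]
contact_force: [0.3, 2.9, 4.5]
opening: 0.0595
```

Call:
{"op": "send_rows", "data": {
  "series": [
    [0,0,0.0015,0,0,0,0.75],
    [0,0,0.0015,0,0,0,0.75],
    [0,0,0,0,0,0,0.75]
  ]
}}

```text
time: 14.98
tool_pos: [0.5554, 0.0836, 0.0199]
tool_rot: [3.141, 0.004, -3.081]
contact_force: [-8.1, 1.7, 27.4]
opening: 0.0596
```

```bash
python3 - <<'E'
from h import *
c,d=ckview("ov16"); Q=ptsw(d); print(np.nanmedian(Q[185:230,260:320].reshape(-1,3),0))
E
```

```text
avg [0.5554 0.0836 0.0199] sd [0. 0. 0.]
t 15.03 pos [0.5554 0.0836 0.0199] D [-0.0013  0.0002 -0.0004] rv [0.001 0.004 0.   ] n 1
[0.0012, 0.0003, 0.0004, 0.0007, 0.0038, 0.0002]
[-7.80873014  1.32675729 27.61214763] [ 3.14088487  0.00375426 -3.08084832]
underside [0.55520878 0.08353914 0.03237623] [ 2.64100139e-05 -3.33985912e-03  6.09740302e-02]
[0.51829837 0.08208887 0.06625079]
```

View pics/ov16.png

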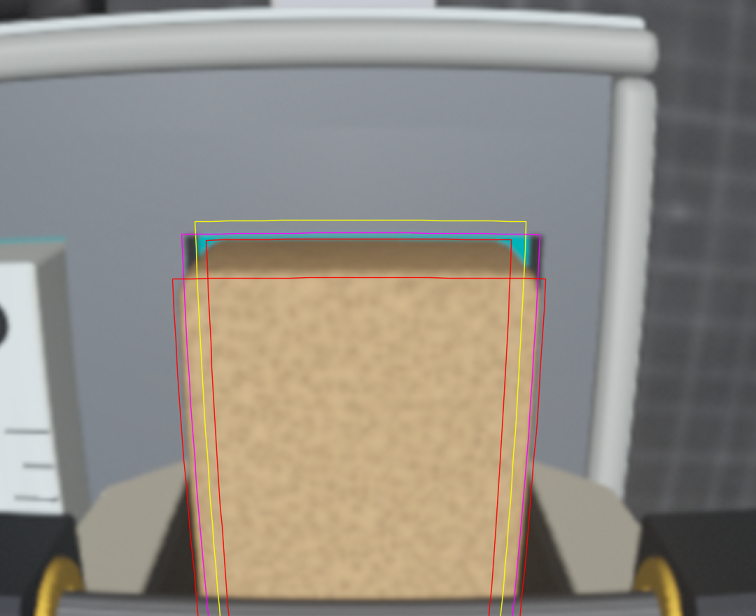

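Cork top measures z 0.0663 against 0.066 expected, so it is seated. I'll open only to about 66 mm so the right finger clears the square.

Call:
{"op": "send_rows", "data": {
  "series": [
    [0,0,-0.0035,0,0,0,0.75],
    [0,0,0,0,0,0,0.28],
    [0,0,0,0,0,0,0.28],
    [0,0,0,0,0,0,0.28],
    [0,0,-0.015,0,0,0,0.28]
  ]
}}

```text
time: 15.45
tool_pos: [0.5528, 0.0829, 0.0323]
tool_rot: [3.141, -0.004, -3.081]
contact_force: [-1.5, -0.2, -0.6]
opening: 0.0663
```

Call:
{"op": "send_rows", "data": {
  "series": [
    [0,0,-0.04,0,0,0,0.28],
    [0,0,-0.04,0,0,0,0.28],
    [0,0,-0.04,0,0,0,0.28],
    [0,0,-0.04,0,0,0,0.4],
    [0,0,-0.03,0,0,0,0.4]
  ]
}}

```text
time: 15.87
tool_pos: [0.5552, 0.0829, 0.2282]
tool_rot: [-3.141, 0.004, -3.081]
contact_force: [0.0, -0.3, 1.1]
opening: 0.0578
```

Call:
{"op": "send_rows", "data": {
  "series": [
    [0,0,0,0,0,0,0.4],
    [0,0,0,0,0,0,0.4]
  ]
}}

```text
time: 16.03
tool_pos: [0.5555, 0.083, 0.2264]
tool_rot: [-3.142, 0.005, -3.081]
contact_force: [-0.2, -0.4, -0.7]
opening: 0.0551
```

```bash
python3 - <<'E'
from h import *
c,d=avg(2); np.savez("w17.npz",**d); Q=ptsw(d); save("w17",d["color"],1.3); print(c[1].as_euler("xyz"))
Rc=R.from_euler("z",yc)
def zmed(P0,xs,ys,z):
    r=[]
    for x in xs:
        for y in ys:
            q=projw(d,P0+Rc.apply([x,y,z])).round().astype(int); r.append(Q[q[1],q[0],2])
    return np.nanmedian(r).round(4)
for x in(-.04,-.02,0,.02,.04): print(x,"cork",zmed(PCK,np.linspace(x-.004,x+.004,5),np.linspace(-.02,.02,9),.034),"sq",zmed(PSQ,np.linspace(x-.004,x+.004,5),np.linspace(-.007,.007,5),.024))
print("foam",zmed(PSQ,np.linspace(0,.03,7),np.linspace(-.035,-.025,5),.014),"floor ca",zmed(PCA,np.linspace(0,.03,7),np.linspace(-.02,.02,5),0))
s=cam("side");np.savez("side17.npz",**s);save("s17",s["color"][180:300,240:430],4)
E
```

```text
avg [0.555  0.083  0.2254] sd [0.0005 0.     0.0009]
[ 3.14151305e+00  3.10884091e-03 -3.08103034e+00]
-0.04 cork 0.0674 sq 0.0567
-0.02 cork 0.0676 sq 0.0565
0 cork 0.0676 sq 0.057
0.02 cork 0.0676 sq 0.0568
0.04 cork 0.0677 sq 0.0573
foam 0.0462 floor ca 0.0324
```

View pics/w17.png

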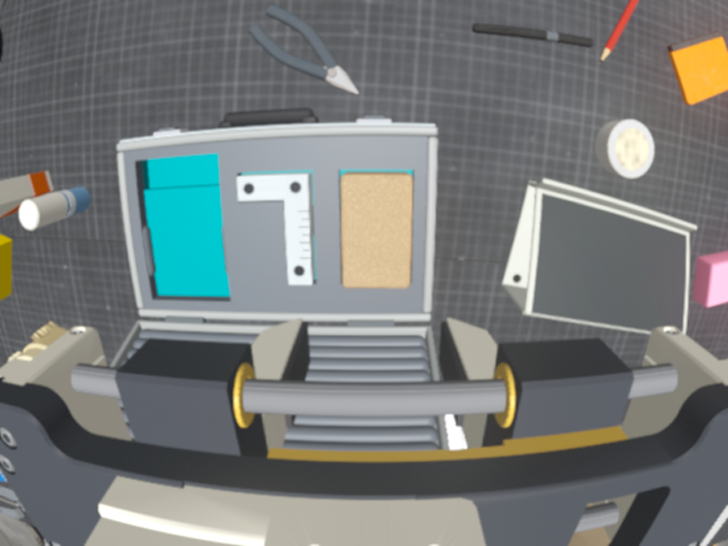

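View pics/s17.png

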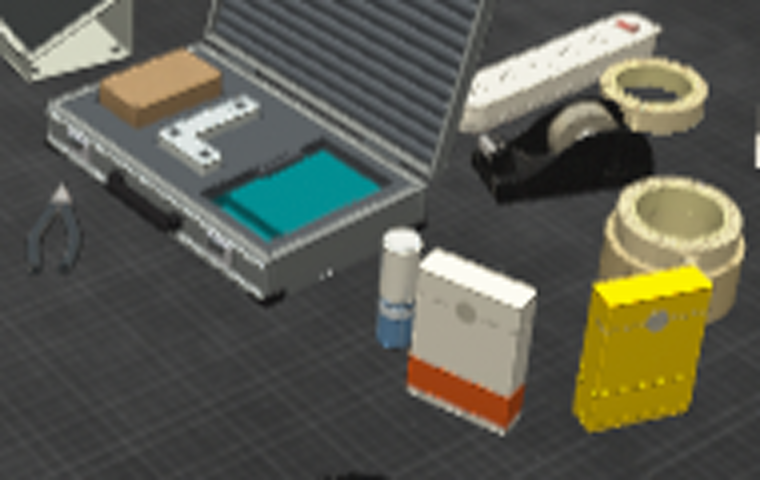

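Depth now shows the cork about 1.3 mm high and the square about 0.5 mm high. I backed off slightly while still gripping, so I probably pulled both up a little. I'll press each again with shut fingers.

Call:
{"op": "send_rows", "data": {
  "series": [
    [0,0,0.035,0,0,0,1],
    [0,0,0.04,0,0,0,1],
    [0,0,0.04,0,0,0,1],
    [0,0,0.03,0,0,0,1],
    [0,0,0,0,0,0,1]
  ]
}}

```text
time: 16.55
tool_pos: [0.549, 0.0831, 0.0721]
tool_rot: [3.14, -0.014, -3.081]
contact_force: [-1.1, 0.6, -0.4]
opening: 0.0262
```

Call:
{"op": "send_rows", "data": {
  "series": [
    [0,0,0.02,0,0,0,1],
    [0,0,0.015,0,0,0,1],
    [0,0,0,0,0,0,1],
    [0,0,0,0,0,0,1]
  ]
}}

```text
time: 16.88
tool_pos: [0.5548, 0.0834, 0.0453]
tool_rot: [3.141, 0.001, -3.081]
contact_force: [0.4, -0.5, 0.7]
opening: 0.0017
```

Call:
{"op": "send_rows", "data": {
  "series": [
    [0,0,0.005,0,0,0,1],
    [0,0,0.0035,0,0,0,1],
    [0,0,0,0,0,0,1]
  ]
}}

```text
time: 17.13
tool_pos: [0.5558, 0.0834, 0.0373]
tool_rot: [3.141, 0.004, -3.081]
contact_force: [-0.2, -0.2, 0.3]
opening: 0.0003
```

Call:
{"op": "send_rows", "data": {
  "series": [
    [0,0,0.0015,0,0,0,1],
    [0,0,0.0015,0,0,0,1],
    [0,0,0,0,0,0,1]
  ]
}}

```text
time: 17.38
tool_pos: [0.5559, 0.0834, 0.0371]
tool_rot: [3.141, 0.005, -3.08]
contact_force: [-6.8, -0.2, 21.3]
opening: 0.0
```

The cork holds firm: 21 N with no travel. Now the square leg.

Call:
{"op": "send_rows", "data": {
  "series": [
    [0,0,-0.02,0,0,0,1],
    [0.004,-0.0343,0,0,0,0,1],
    [0.004,-0.0343,0,0,0,0,1],
    [0,0,0.015,0,0,0,1],
    [0,0,0,0,0,0,1]
  ]
}}

```text
time: 17.8
tool_pos: [0.5501, 0.013, 0.0376]
tool_rot: [3.141, -0.0, -3.084]
contact_force: [-1.6, -0.4, 0.1]
opening: 0.0004
```

Call:
{"op": "send_rows", "data": {
  "series": [
    [0,0,0.006,0,0,0,1],
    [0,0,0.004,0,0,0,1],
    [0,0,0.002,0,0,0,1],
    [0,0,0,0,0,0,1]
  ]
}}

```text
time: 18.13
tool_pos: [0.5513, 0.0153, 0.0272]
tool_rot: [3.141, 0.002, -3.079]
contact_force: [-1.7, -0.0, 5.2]
opening: 0.0003
```

Call:
{"op": "send_rows", "data": {
  "series": [
    [0,0,0.0015,0,0,0,1],
    [0,0,0.0005,0,0,0,1],
    [0,0,0,0,0,0,1]
  ]
}}

```text
time: 18.38
tool_pos: [0.5514, 0.0153, 0.0271]
tool_rot: [3.141, 0.003, -3.079]
contact_force: [-7.8, 0.6, 20.0]
opening: 0.0004
```

Both parts are bottomed out: 20 N with no travel, and contact heights exactly 10 mm apart (34 − 24). Next I'll locate the carton.

```bash
python3 - <<'E'
from h import *
for nm in("top0","side0"):
    d=dict(np.load(nm+".npz")); P=pts(d); 
    for nme,x0,x1,y0,y1 in(("white",.46,.58,-.41,-.285),("yellow",.54,.70,-.50,-.36),("glue",.5,.57,-.285,-.23)):
        m=(P[...,0]>x0)&(P[...,0]<x1)&(P[...,1]>y0)&(P[...,1]<y1)&(P[...,2]>(.108 if nme!="glue" else .085))&(P[...,2]<.128)
        hs=cv2.cvtColor(d["color"],cv2.COLOR_RGB2HSV)
        if nme=="white": m&=hs[...,1]<60
        if nme=="yellow": m&=(hs[...,1]>150)
        if m.sum()<5: print(nm,nme,m.sum()); continue
        X=P[m][:,:2].astype(np.float32); r=cv2.minAreaRect(X); print(nm,nme,m.sum(),r[0],r[1],r[2], "z",np.median(P[m][:,2]).round(4)); print(cv2.boxPoints(r).round(3).tolist())
E
```

```text
top0 white 257 (0.5292704105377197, -0.3505663573741913) (0.026820804923772812, 0.08822308480739594) 19.28518295288086 z 0.1192
[[0.5019999742507935, -0.31299999356269836], [0.531000018119812, -0.3970000147819519], [0.5559999942779541, -0.3880000114440918], [0.5270000100135803, -0.3050000071525574]]
top0 yellow 257 (0.6300005912780762, -0.4277594983577728) (0.027658965438604355, 0.08668780326843262) 72.59830474853516 z 0.1193
[[0.5849999785423279, -0.42800000309944153], [0.6669999957084656, -0.45399999618530273], [0.675000011920929, -0.42800000309944153], [0.5929999947547913, -0.4020000100135803]]
top0 glue 87 (0.5389652848243713, -0.2606087028980255) (0.027922488749027252, 0.029850000515580177) 44.2263298034668 z 0.0945
[[0.5189999938011169, -0.25999999046325684], [0.5389999747276306, -0.2809999883174896], [0.5590000152587891, -0.2619999945163727], [0.5389999747276306, -0.23999999463558197]]
side0 white 238 (0.5283926725387573, -0.349536269903183) (0.03406589478254318, 0.08425680547952652) 18.857318878173828 z 0.118
[[0.49900001287460327, -0.3149999976158142], [0.5260000228881836, -0.39500001072883606], [0.5580000281333923, -0.3840000033378601], [0.531000018119812, -0.30399999022483826]]
side0 yellow 243 (0.6272545456886292, -0.4273079037666321) (0.03219413384795189, 0.08649469912052155) 70.43238830566406 z 0.1177
[[0.5809999704360962, -0.42800000309944153], [0.6629999876022339, -0.4569999873638153], [0.6729999780654907, -0.4269999861717224], [0.5920000076293945, -0.39800000190734863]]
side0 glue 68 (0.5360772013664246, -0.2622568607330322) (0.03134043887257576, 0.02869095467031002) 85.4919662475586 z 0.0942
[[0.5210000276565552, -0.2770000100135803], [0.5490000247955322, -0.27900001406669617], [0.5519999861717224, -0.24799999594688416], [0.5230000019073486, -0.2460000067949295]]
```

Call:
{"op": "send_rows", "data": {
  "series": [
    [0,0,-0.04,0,0,0,1],
    [0,0,-0.04,0,0,0,1],
    [0,0,-0.04,0,0,0,0.8],
    [0,0,-0.04,0,0,0,0.5],
    [0,0,0,0,0,0,0.5]
  ]
}}

```text
time: 18.8
tool_pos: [0.5551, 0.015, 0.1933]
tool_rot: [-3.14, 0.017, -3.079]
contact_force: [1.1, 0.1, 1.1]
opening: 0.0159
```

```bash
cat >> h.py <<'E'
CA=np.array([.529,-.3502,.120]); yca=np.radians(19.2)
Rca=R.from_euler("xyz",[np.pi,0,np.pi/2+yca])
E
python3 - <<'E'
from h import *
plan(CA+[0,0,.05-TIP+.02],Rt=Rca,n=12)
E
```

```text
t 18.8 pos [0.5551 0.015  0.1933] D [-0.0261 -0.3652 -0.033 ] rv [0.009 0.016 1.298] n 12
[0.0041, -0.0302, 0.0027, 0.0008, 0.0013, 0.1082]
[0.0008, -0.0305, 0.0028, 0.0008, 0.0013, 0.1082]
[-0.0025, -0.0304, 0.0028, 0.0008, 0.0013, 0.1082]
[-0.0057, -0.03, 0.0028, 0.0008, 0.0013, 0.1082]
[-0.0089, -0.0292, 0.0028, 0.0008, 0.0013, 0.1082]
[-0.012, -0.028, 0.0028, 0.0008, 0.0013, 0.1082]
[-0.015, -0.0266, 0.0028, 0.0008, 0.0013, 0.1082]
[-0.0178, -0.0248, 0.0028, 0.0008, 0.0013, 0.1082]
[-0.0204, -0.0227, 0.0028, 0.0008, 0.0013, 0.1082]
[-0.0227, -0.0204, 0.0028, 0.0008, 0.0013, 0.1082]
[-0.0248, -0.0178, 0.0028, 0.0008, 0.0013, 0.1082]
[-0.0266, -0.015, 0.0028, 0.0008, 0.0013, 0.1082]
```

Call:
{"op": "send_rows", "data": {
  "series": [
    [0.004,-0.03,0,0,0,0.108,0.5],
    [0.0008,-0.0305,0,0,0,0.108,0.5],
    [-0.0025,-0.0304,0,0,0,0.108,0.5],
    [-0.0057,-0.03,0,0,0,0.108,0.5],
    [-0.009,-0.029,0,0,0,0.108,0.5]
  ]
}}

```text
time: 19.22
tool_pos: [0.5399, -0.1378, 0.1845]
tool_rot: [3.14, 0.002, 2.659]
contact_force: [1.2, 0.7, -0.2]
opening: 0.0447
```

Call:
{"op": "send_rows", "data": {
  "series": [
    [-0.012,-0.028,0,0,0,0.108,0.5],
    [-0.015,-0.0266,0,0,0,0.108,0.5],
    [-0.018,-0.025,0,0,0,0.108,0.5],
    [-0.02,-0.0227,0,0,0,0.108,0.5],
    [-0.0227,-0.02,0,0,0,0.108,0.5]
  ]
}}

```text
time: 19.63
tool_pos: [0.529, -0.2899, 0.1842]
tool_rot: [3.14, 0.0, 2.118]
contact_force: [0.8, 1.1, -0.1]
opening: 0.0459
```

Call:
{"op": "send_rows", "data": {
  "series": [
    [-0.025,-0.018,0,0,0,0.108,0.5],
    [-0.0266,-0.015,0,0,0,0.108,0.5],
    [0,0,0,0,0,0,0.5],
    [0,0,0,0,0,0,0.5]
  ]
}}

```text
time: 19.97
tool_pos: [0.5244, -0.3511, 0.1835]
tool_rot: [3.14, -0.001, 1.906]
contact_force: [0.1, 0.6, -0.1]
opening: 0.0457
```

```bash
python3 - <<'E'
from h import *
c,d=avg(2); np.savez("w20.npz",**d)
plan(CA+[0,0,-.03-TIP],Rt=Rca,n=1,cur=c)
Rc=R.from_euler("z",yca); X=CA+Rc.apply([[.013,.042,0],[.013,-.042,0],[-.013,-.042,0],[-.013,.042,0]])
overlay(d,[(X,(255,0,0)),(X-[0,0,.12],(255,255,0))],"ov20",None,.35)
E
```

```text
avg [ 0.5245 -0.3504  0.1836] sd [0.0001 0.0006 0.0001]
t 20.02 pos [ 0.5245 -0.3504  0.1836] D [ 0.0045  0.0002 -0.1233] rv [ 0.002 -0.001  0.001] n 1
[-0.0014, 0.0041, 0.1233, 0.0019, -0.0011, 0.0009]
```

View pics/ov20.png

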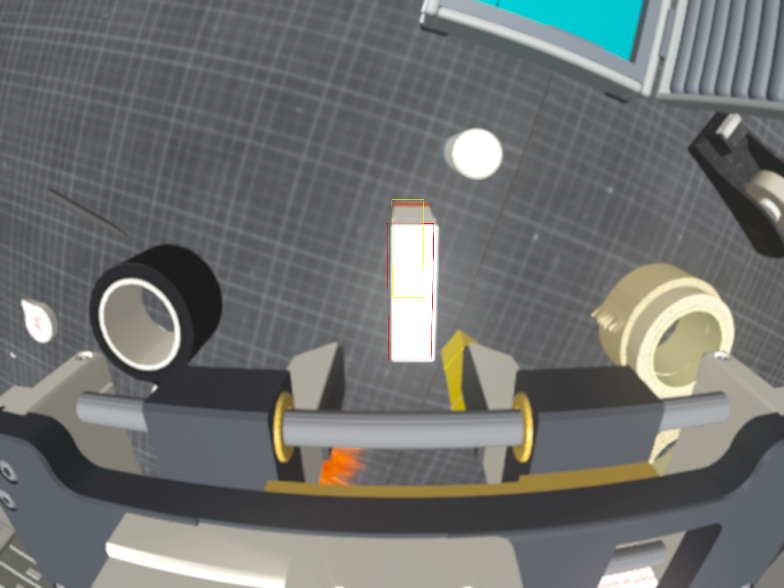

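The white carton (412,290) is between the fingers. The glue stick (476,153), the yellow look-alike (455,370) and the tape rolls are clear of them. Descending.

Call:
{"op": "send_rows", "data": {
  "series": [
    [-0.0014,0.005,0.03,0,0,0,0.5],
    [0,0,0.03,0,0,0,0.5],
    [0,0,0.03,0,0,0,0.5],
    [0,0,0.02,0,0,0,0.5],
    [0,0,0.01,0,0,0,0.5]
  ]
}}

```text
time: 20.43
tool_pos: [0.5292, -0.3468, 0.0613]
tool_rot: [-3.141, -0.005, 1.91]
contact_force: [-0.4, 0.8, 0.3]
opening: 0.0459
```

Call:
{"op": "send_rows", "data": {
  "series": [
    [0,0,0,0,0,0,0.5],
    [0,0,0,0,0,0,0.5]
  ]
}}

```text
time: 20.6
tool_pos: [0.5307, -0.3493, 0.0651]
tool_rot: [3.139, 0.0, 1.908]
contact_force: [-0.1, -0.1, 0.5]
opening: 0.0455
```

```bash
python3 - <<'E'
from h import *
c,d=avg(2); save("w21",d["color"][90:330,150:430],2.8)
plan(CA+[0,0,-.03-TIP],Rt=Rca,n=1,cur=c); print(observe()["contact_force"])
E
```

```text
avg [ 0.5309 -0.3496  0.0655] sd [0.0002 0.0004 0.0005]
t 20.65 pos [ 0.5309 -0.3496  0.0655] D [-0.0019 -0.0006 -0.0052] rv [0.003 0.001 0.002] n 1
[0.0001, -0.002, 0.0052, 0.0029, 0.0012, 0.0021]
[-0.68521418 -0.68336372  0.61352443]
```

View pics/w21.png

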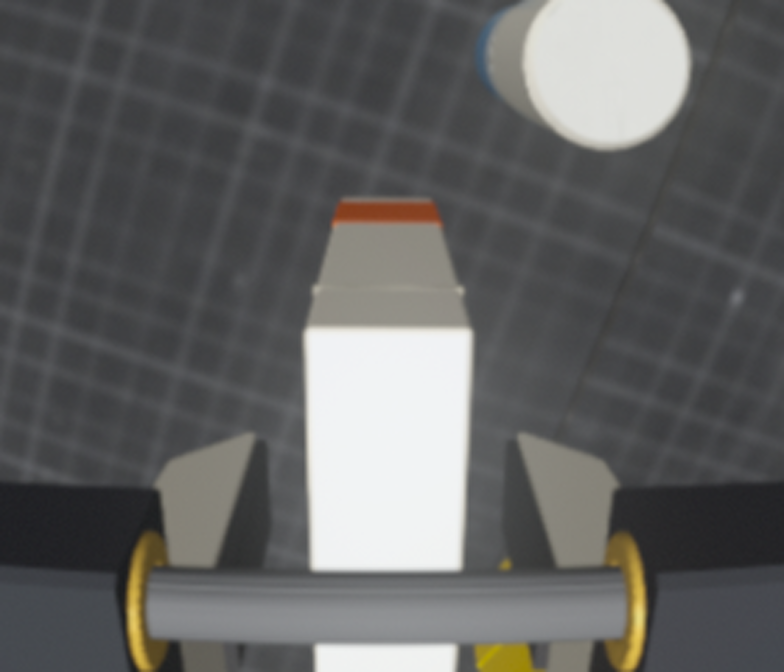

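Call:
{"op": "send_rows", "data": {
  "series": [
    [0,0,0.005,0,0,0,0.5],
    [0,0,0,0,0,0,0.6],
    [0,0,0,0,0,0,0.85],
    [0,0,0,0,0,0,0.85],
    [0,0,0,0,0,0,0.85]
  ],
  "newtons": 35
}}

```text
time: 21.07
tool_pos: [0.5301, -0.3503, 0.0598]
tool_rot: [3.139, 0.001, 1.906]
contact_force: [0.3, 0.0, 0.1]
opening: 0.0256
```

Call:
{"op": "send_rows", "data": {
  "series": [
    [0,0,0,0,0,0,0.9],
    [0,0,0,0,0,0,0.9]
  ]
}}

```text
time: 21.23
tool_pos: [0.5301, -0.3503, 0.0598]
tool_rot: [3.139, 0.001, 1.906]
contact_force: [-0.9, -0.5, 2.2]
opening: 0.0256
```

```bash
python3 - <<'E'
from h import *
c,d=avg(2); print(c[1].as_euler("xyz"),observe()["opening"],observe()["contact_force"]); np.savez("w22.npz",**d)
Rc=R.from_euler("z",c[1].as_euler("xyz")[2]-np.pi/2); o=c[0].copy(); o[2]=.12
for dx in (0,):
    X=o+Rc.apply([[.013,.042,0],[.013,-.042,0],[-.013,-.042,0],[-.013,.042,0]])
overlay(d,[(X,(255,0,0))],"ov22",(150,90,430,330),.7)
E
```

```text
avg [ 0.5301 -0.3503  0.0598] sd [0. 0. 0.]
[3.13909338e+00 6.72167253e-04 1.90635121e+00] 0.025721859800536526 [-0.39625311  0.22129224  2.98028715]
```

View pics/ov22.png

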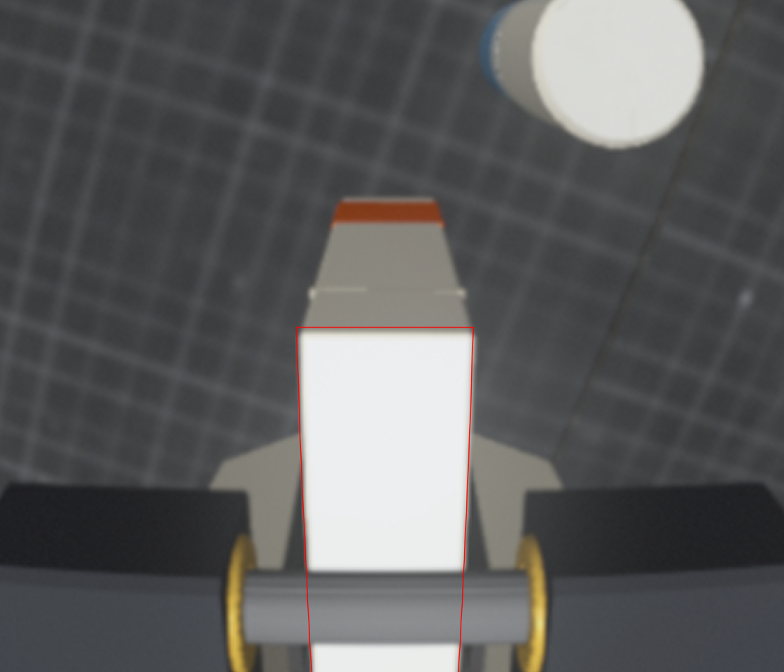

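Gripped, with the carton centred on the tool axis. Lifting clear of the glue stick.

Call:
{"op": "send_rows", "data": {
  "series": [
    [0,0,-0.02,0,0,0,0.9],
    [0,0,-0.03,0,0,0,0.9],
    [0,0,-0.035,0,0,0,0.9],
    [0,0,-0.035,0,0,0,0.9],
    [0,0,-0.02,0,0,0,0.9]
  ]
}}

```text
time: 21.7
tool_pos: [0.5304, -0.3508, 0.2034]
tool_rot: [3.137, 0.004, 1.906]
contact_force: [0.5, -0.5, -1.1]
opening: 0.0258
```

```bash
cat >> h.py <<'E'
Rno=R.from_euler("xyz",[np.pi,0,np.pi/2+yc])
E
python3 - <<'E'
from h import *
print(observe()["contact_force"],observe()["opening"])
plan([PNO[0],PNO[1],.0598+.13],Rt=Rno)
E
```

```text
[ 0.48485895 -0.51791311 -1.12262149] 0.025834271210767878
t 21.7 pos [ 0.5304 -0.3508  0.2034] D [-0.0204  0.2448 -0.0136] rv [0.005 0.003 0.275] n 7
[0.034, 0.0088, 0.0018, 0.0007, 0.0005, 0.0393]
[0.0343, 0.0074, 0.0019, 0.0007, 0.0005, 0.0393]
[0.0346, 0.0061, 0.0019, 0.0007, 0.0005, 0.0393]
[0.0348, 0.0047, 0.0019, 0.0007, 0.0005, 0.0393]
[0.0349, 0.0033, 0.0019, 0.0007, 0.0005, 0.0393]
[0.035, 0.002, 0.0019, 0.0007, 0.0005, 0.0393]
[0.0351, 0.0006, 0.0019, 0.0007, 0.0005, 0.0393]
```

Call:
{"op": "send_rows", "data": {
  "series": [
    [0.034,0.0088,0,0,0,0.039,0.9],
    [0.0343,0.0074,0,0,0,0.039,0.9],
    [0.0346,0.006,0,0,0,0.039,0.9],
    [0.0348,0.0047,0,0,0,0.039,0.9],
    [0.035,0.0033,0,0,0,0.039,0.9]
  ]
}}

```text
time: 22.12
tool_pos: [0.5141, -0.1736, 0.1991]
tool_rot: [3.14, -0.001, 1.709]
contact_force: [0.1, -0.0, -1.2]
opening: 0.0258
```

Call:
{"op": "send_rows", "data": {
  "series": [
    [0.035,0.002,0.01,0,0,0.039,0.9],
    [0.035,0.0006,0.02,0,0,0.039,0.9],
    [0,0,0.03,0,0,0,0.9],
    [0,0,0,0,0,0,0.9],
    [0,0,0,0,0,0,0.9]
  ]
}}

```text
time: 22.53
tool_pos: [0.5083, -0.1051, 0.1388]
tool_rot: [-3.14, -0.002, 1.634]
contact_force: [-0.4, -0.4, -0.8]
opening: 0.0258
```

```bash
cat >> h.py <<'E'
def caview(name,crop=(100,40,480,330)):
    c,d=avg(2)
    plan([PNO[0],PNO[1],.0598+.02],Rt=Rno,n=1,cur=c); print(observe()["contact_force"],c[1].as_euler("xyz"))
    Rc=R.from_euler("z",yc)
    S=[(PCA+Rc.apply(rect(-.071,.072,.09,.014)),(255,0,255)),(PCA+Rc.apply(rect(-.04,.072,.09,0)),(255,255,0)),(PCA+Rc.apply(rect(-.071,-.04,.09,-.012)),(0,0,255))]
    o=c[0]-[0,0,.0598]; Rk=c[1]*R.from_euler("xyz",[np.pi,0,np.pi/2]).inv()
    S+=[(o+Rk.apply(rect(-.013,.013,.084,z)),(255,0,0)) for z in(0,.12)]
    overlay(d,S,name,crop,.5); return c,d
E
python3 - <<'E'
from h import *
caview("ov23")
E
```

```text
avg [ 0.5089 -0.1056  0.1394] sd [0.0006 0.0005 0.0006]
t 22.58 pos [ 0.5089 -0.1056  0.1394] D [ 0.0011 -0.0004 -0.0596] rv [ 0.    -0.001  0.003] n 1
[-0.0006, 0.0011, 0.0596, 0.0004, -0.0009, 0.0025]
[ 0.33222024  0.06484239 -0.43825547] [ 3.14118000e+00 -9.32565097e-04  1.63382352e+00]
```

View pics/ov23.png

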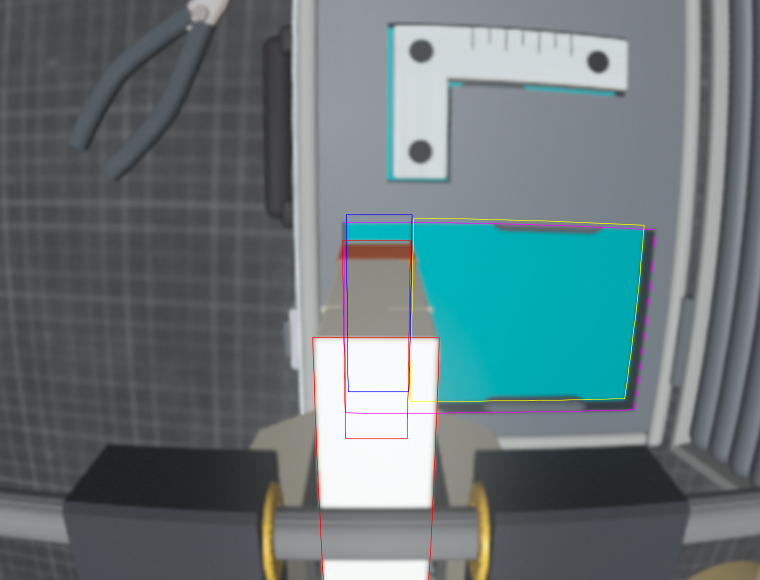

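Call:
{"op": "send_rows", "data": {
  "series": [
    [-0.0005,0.0015,0.01,0,0,0.002,0.9],
    [0,0,0.01,0,0,0,0.9],
    [0,0,0.008,0,0,0,0.9],
    [0,0,0,0,0,0,0.9],
    [0,0,0,0,0,0,0.9]
  ]
}}

```text
time: 23.0
tool_pos: [0.5103, -0.106, 0.1109]
tool_rot: [3.141, -0.001, 1.631]
contact_force: [0.8, 0.5, -1.1]
opening: 0.0259
```

```bash
python3 - <<'E'
from h import *
caview("ov24",(180,120,400,280))
E
```

```text
avg [ 0.5105 -0.106   0.1112] sd [0.0002 0.     0.0003]
t 23.05 pos [ 0.5105 -0.106   0.1112] D [-0.0005  0.     -0.0314] rv [ 0.001 -0.001 -0.   ] n 1
[-0.0, -0.0005, 0.0314, 0.0012, -0.001, -0.0004]
[-0.06513829  0.22846695 -1.37116342] [ 3.14036864e+00 -9.50772963e-04  1.63085424e+00]
```

View pics/ov24.png

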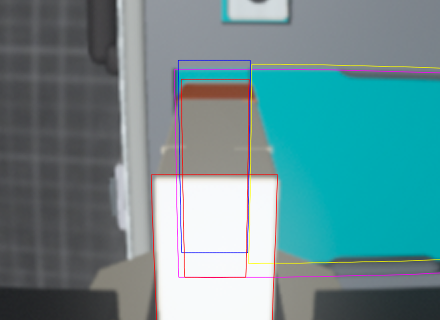

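```bash
python3 - <<'E'
from h import *
d=cam("wrist"); save("w25",d["color"][140:215,215:340],6)
E
```

```text
(no output)
```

View pics/w25.png

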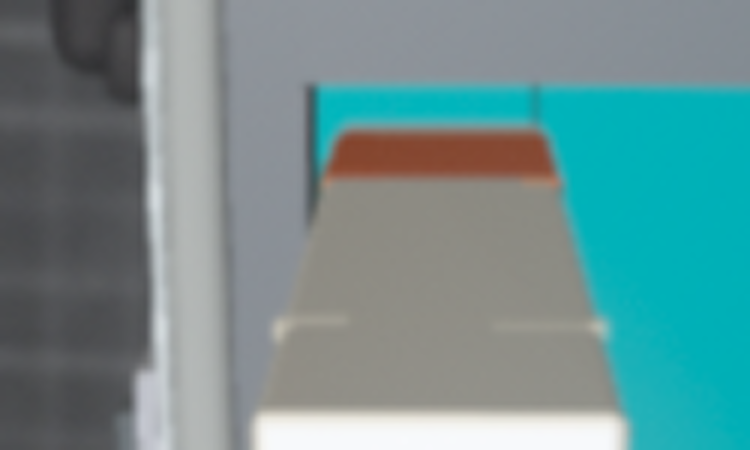

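Call:
{"op": "send_rows", "data": {
  "series": [
    [0.001,-0.001,0.008,0,0,0,0.9],
    [0,0,0.006,0,0,0,0.9],
    [0,0,0,0,0,0,0.9],
    [0,0,0,0,0,0,0.9]
  ]
}}

```text
time: 23.43
tool_pos: [0.5093, -0.1046, 0.097]
tool_rot: [3.141, -0.001, 1.632]
contact_force: [-0.2, -0.1, -1.4]
opening: 0.0257
```

```bash
python3 - <<'E'
from h import *
d=cam("wrist"); save("w26",d["color"][140:215,215:340],6); o=observe();print(o["tool_pos"],o["contact_force"])
E
```

```text
[ 0.5095786  -0.10472011  0.09734637] [-0.32018643  0.05759431 -2.40330322]
```

View pics/w26.png

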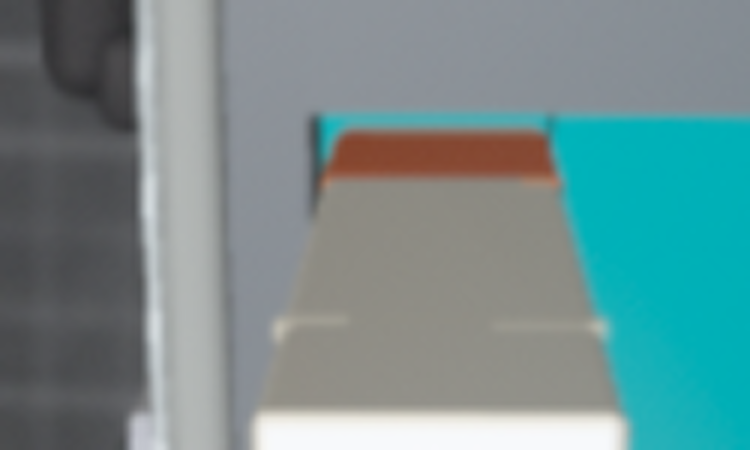

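Call:
{"op": "send_rows", "data": {
  "series": [
    [-0.0005,-0.0004,0.005,0,0,0,0.9],
    [0,0,0.004,0,0,0,0.9],
    [0,0,0.003,0,0,0,0.9],
    [0,0,0,0,0,0,0.9]
  ]
}}

```text
time: 23.82
tool_pos: [0.5088, -0.1051, 0.0847]
tool_rot: [3.141, -0.001, 1.631]
contact_force: [0.2, -0.3, -0.7]
opening: 0.0257
```

Call:
{"op": "send_rows", "data": {
  "series": [
    [0,0,0.003,0,0,0,0.9],
    [0,0,0.002,0,0,0,0.9],
    [0,0,0,0,0,0,0.9]
  ]
}}

```text
time: 24.07
tool_pos: [0.5091, -0.1053, 0.0801]
tool_rot: [3.14, -0.001, 1.631]
contact_force: [0.4, 0.3, -0.7]
opening: 0.0257
```

Call:
{"op": "send_rows", "data": {
  "series": [
    [0,0,0.001,0,0,0,0.9],
    [0,0,0,0,0,0,0.9]
  ]
}}

```text
time: 24.23
tool_pos: [0.5094, -0.1053, 0.0798]
tool_rot: [3.139, -0.0, 1.631]
contact_force: [-0.8, 1.1, 1.2]
opening: 0.0255
```

Call:
{"op": "send_rows", "data": {
  "series": [
    [0,0,0,0,0,0,0.55],
    [0,0,0,0,0,0,0.5],
    [0,0,0,0,0,0,0.5],
    [0,0,0,0,0,0,0.5]
  ]
}}

```text
time: 24.57
tool_pos: [0.5094, -0.1054, 0.0796]
tool_rot: [3.139, -0.0, 1.631]
contact_force: [-0.1, 1.1, -0.3]
opening: 0.0447
```

```bash
python3 - <<'E'
from h import *
c,d=caview("ov27",(100,60,480,330)); print(observe()["opening"])
E
```

```text
avg [ 0.5094 -0.1054  0.0796] sd [0. 0. 0.]
t 24.62 pos [ 0.5094 -0.1054  0.0796] D [ 0.0006 -0.0006  0.0002] rv [ 0.002 -0.     0.   ] n 1
[-0.0007, 0.0006, -0.0002, 0.0022, -0.0005, 0.0001]
[ 0.55561197 -0.91714536 -0.52704031] [ 3.13935540e+00 -4.76492339e-04  1.63135864e+00]
0.0455950588606331
```

View pics/ov27.png

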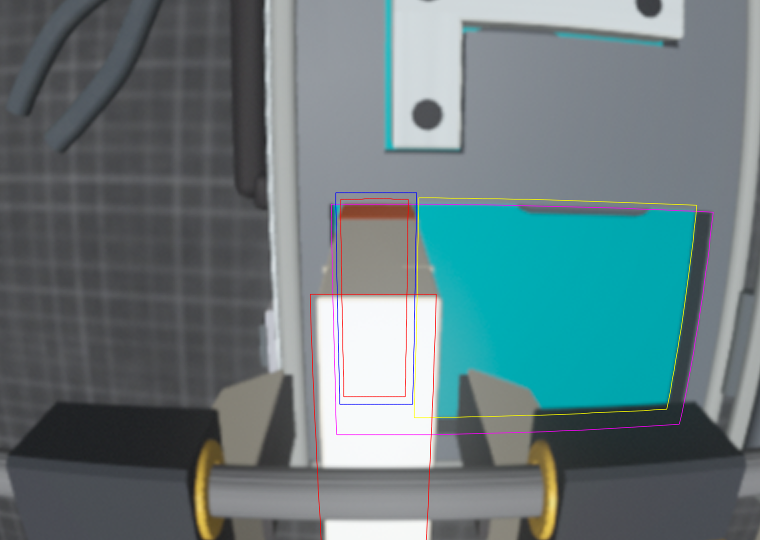

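The carton stands in the notch: its foot fills it at (378,210) and it is stable. Now I'll raise, turn the jaws across y (clear of the lid) and move behind the carton.

Call:
{"op": "send_rows", "data": {
  "series": [
    [0,0,-0.03,0,0,0,0.5],
    [0,0,-0.035,0,0,0,0.5],
    [0,-0.005,-0.005,0,0,-0.12,0.7],
    [0,-0.01,0,0,0,-0.12,0.8],
    [0,0,0,0,0,-0.12,1]
  ]
}}

```text
time: 25.03
tool_pos: [0.4935, -0.1076, 0.1503]
tool_rot: [3.139, 0.001, 1.997]
contact_force: [0.7, 0.6, -0.3]
opening: 0.0304
```

Call:
{"op": "send_rows", "data": {
  "series": [
    [0,0,0,0,0,-0.122,1],
    [0,0,0,0,0,-0.122,1],
    [0,0,0,0,0,-0.122,1],
    [0,0,0,0,0,-0.122,1],
    [0,0,0,0,0,-0.122,1]
  ]
}}

```text
time: 25.45
tool_pos: [0.4943, -0.1075, 0.1495]
tool_rot: [3.14, 0.001, 2.607]
contact_force: [-0.2, -0.1, -0.2]
opening: 0.0012
```

Call:
{"op": "send_rows", "data": {
  "series": [
    [0,0,0,0,0,-0.122,1],
    [0,0,0,0,0,-0.122,1],
    [0,0,0,0,0,-0.122,1],
    [0,0,0,0,0,-0.113,1],
    [0,0,0,0,0,0,1]
  ]
}}

```text
time: 25.87
tool_pos: [0.4944, -0.1075, 0.1495]
tool_rot: [3.141, 0.002, 3.084]
contact_force: [-0.4, 0.6, 0.4]
opening: 0.0008
```

```bash
python3 - <<'E'
from h import *
c,d=avg(2); save("w28",d["color"],1.2)
st=np.array([.5094,-.1054,0])-cx*(.013+.010+.022); print(st)
plan([st[0],st[1],c[0][2]],Rt=Rcase,n=2,cur=c); s=cam("side"); save("s28",s["color"][160:310,220:430],3.6)
E
```

```text
avg [ 0.4943 -0.1075  0.1495] sd [0. 0. 0.]
[ 0.46448233 -0.10812084  0.        ]
t 25.92 pos [ 0.4943 -0.1075  0.1495] D [-0.0299 -0.0007  0.    ] rv [ 0.001  0.002 -0.121] n 2
[0.0149, -0.0012, -0.0, 0.0003, 0.001, -0.0604]
[0.0149, -0.0003, -0.0, 0.0003, 0.001, -0.0604]
```

View pics/w28.png

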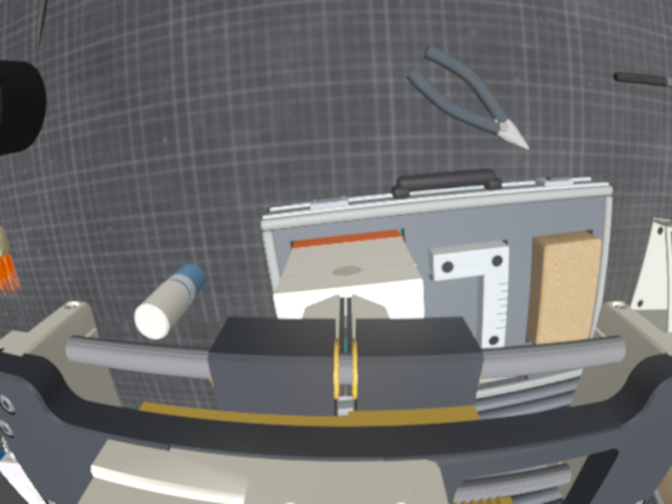

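View pics/s28.png

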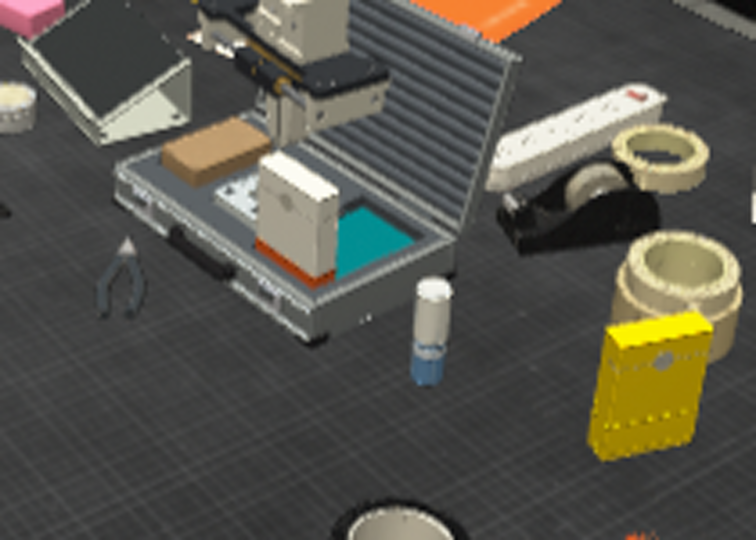

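The carton stands upright in the notch with its orange foot at (345,240). The fingers are above it and shut. I'll move behind it and down.

Call:
{"op": "send_rows", "data": {
  "series": [
    [0.015,-0.001,0,0,0,-0.06,1],
    [0.017,0,0,0,0,-0.06,1],
    [0,0,0.03,0,0,0,1],
    [0,0,0.028,0,0,0,1],
    [0,0,0,0,0,0,1]
  ]
}}

```text
time: 26.38
tool_pos: [0.4593, -0.1063, 0.0877]
tool_rot: [3.138, -0.005, -3.086]
contact_force: [-2.1, -0.2, -0.4]
opening: 0.0005
```

Call:
{"op": "send_rows", "data": {
  "series": [
    [-0.006,0,0,0,0,0,1],
    [-0.006,0,0,0,0,0,1],
    [-0.006,0,0,0,0,0,1],
    [-0.006,0,0,0,0,0,1],
    [0,0,0,0,0,0,1]
  ]
}}

```text
time: 26.8
tool_pos: [0.4886, -0.1063, 0.0925]
tool_rot: [-3.141, 0.005, -3.083]
contact_force: [-0.7, 0.2, -0.7]
opening: 0.0003
```

```bash
python3 - <<'E'
from h import *
c,d=avg(2); save("w29",d["color"],1.2); print(observe()["contact_force"])
E
```

```text
avg [ 0.4881 -0.1063  0.0923] sd [0.0005 0.0001 0.0002]
[-1.12342674 -0.49005984 -0.55414848]
```

View pics/w29.png

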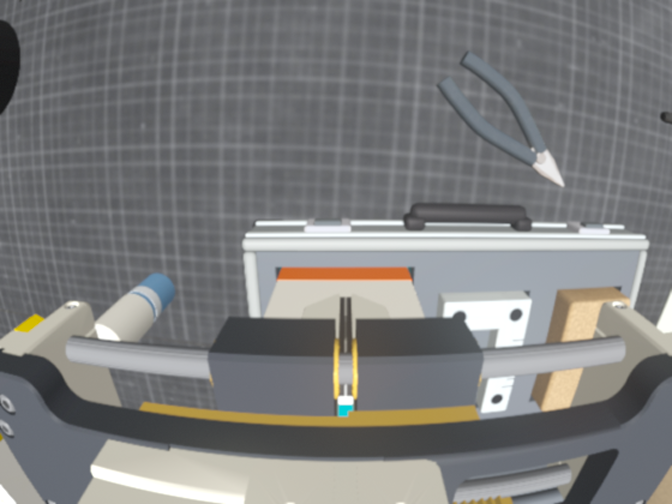

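Call:
{"op": "send_rows", "data": {
  "series": [
    [-0.006,0,0,0,0,0,1],
    [-0.006,0,0,0,0,0,1],
    [-0.006,0,0,0,0,0,1],
    [-0.006,0,0,0,0,0,1],
    [0,0,0,0,0,0,1]
  ]
}}

```text
time: 27.27
tool_pos: [0.5117, -0.1047, 0.0916]
tool_rot: [3.141, 0.003, -3.083]
contact_force: [-0.5, 0.7, 0.9]
opening: 0.0002
```

Call:
{"op": "send_rows", "data": {
  "series": [
    [-0.006,0,0,0,0,0,1],
    [-0.006,0,0,0,0,0,1],
    [-0.006,0,0,0,0,0,1],
    [0,0,0,0,0,0,1]
  ]
}}

```text
time: 27.6
tool_pos: [0.5296, -0.1037, 0.0916]
tool_rot: [3.141, 0.003, -3.083]
contact_force: [-0.3, -0.7, 1.1]
opening: -0.0
```

```bash
python3 - <<'E'
from h import *
s=cam("side"); save("s30",s["color"][160:310,220:430],3.6); d=cam("wrist"); save("w30",d["color"],1.2); o=observe(); print(o["tool_pos"],o["contact_force"])
E
```

```text
[ 0.52840145 -0.10351915  0.09136606] [ 0.39544684 -0.1071757  -0.6094568 ]
```

View pics/s30.png

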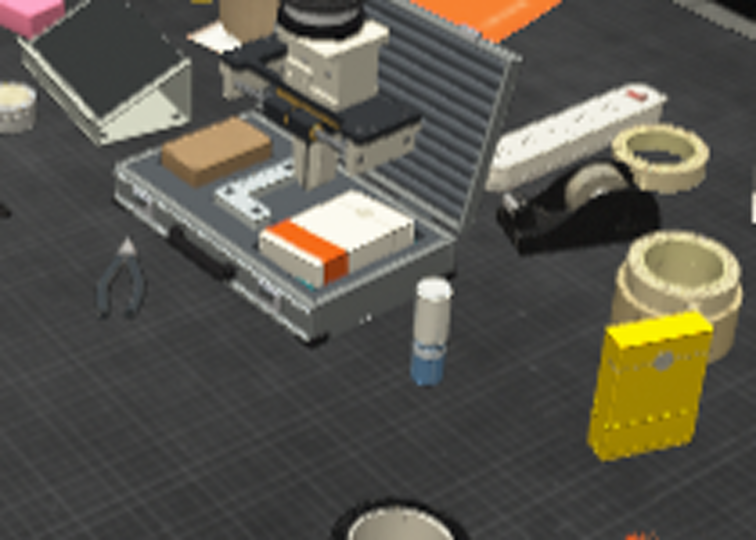

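The carton (335,235) has tipped onto its back over the cutout, with its foot end toward the notch. I'll raise and measure from above.

Call:
{"op": "send_rows", "data": {
  "series": [
    [-0.005,0,-0.04,0,0,0,1],
    [-0.01,0,-0.04,0,0,0,1],
    [-0.02,0,-0.03,0,0,0,1],
    [0,0,0,0,0,0,1],
    [0,0,0,0,0,0,1]
  ]
}}

```text
time: 28.12
tool_pos: [0.5643, -0.1018, 0.2033]
tool_rot: [-3.141, 0.006, -3.082]
contact_force: [-0.7, 0.2, -1.5]
opening: 0.0007
```

```bash
cat >> h.py <<'E'
def zgrid(d,P0,xs,ys,z):
    Q=ptsw(d); Rc=R.from_euler("z",yc)
    for x in xs:
        r=[]
        for y in ys:
            v=[]
            for a in np.linspace(-.003,.003,3):
                for b in np.linspace(-.003,.003,3):
                    q=projw(d,P0+Rc.apply([x+a,y+b,z])).round().astype(int); v.append(Q[q[1],q[0],2])
            r.append(round(float(np.nanmedian(v)),4))
        print(x,r)
E
python3 - <<'E'
from h import *
c,d=avg(2); print(observe()["contact_force"]); np.savez("w31.npz",**d)
Rc=R.from_euler("z",yc)
S=[(PCA+Rc.apply(rect(-.071,.072,.09,.014)),(255,0,255)),(PCA+Rc.apply(rect(-.06,.06,.084,.026)),(255,0,0))]
overlay(d,S,"ov31",(50,20,400,300),.55)
zgrid(d,PCA,(-.05,-.03,-.01,.01,.03,.05),(-.035,-.015,0,.015,.035),.026)
E
```

```text
avg [ 0.5635 -0.1017  0.2024] sd [0.0008 0.0002 0.0009]
[-0.48060551  0.89525688 -0.68003111]
-0.05 [0.067, 0.0647, 0.0627, 0.0615, 0.0594]
-0.03 [0.0672, 0.0649, 0.0633, 0.0619, 0.0598]
-0.01 [0.0667, 0.0648, 0.063, 0.0615, 0.059]
0.01 [0.0673, 0.0649, 0.0635, 0.0607, 0.0598]
0.03 [0.0672, 0.0653, 0.0631, 0.0618, 0.0589]
0.05 [0.0669, 0.0651, 0.0633, 0.0615, 0.0596]
```

View pics/ov31.png

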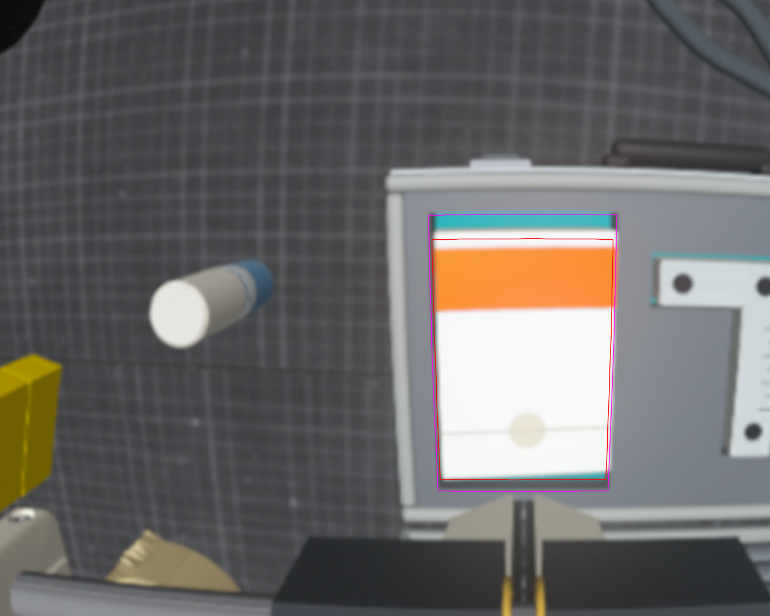

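The carton lies in the cutout but is tilted: its left edge is at 0.0595, its right edge at 0.067, against 0.058 seated. So it is still on the −y nub, and I'll press there first.

```bash
python3 - <<'E'
from h import *
t=PCA+cx*.02-cy*.022; t[2]=.045; print(t)
plan(t,Rt=Rcase,n=5)
E
```

```text
[ 0.5867936  -0.12325049  0.045     ]
t 28.17 pos [ 0.5627 -0.1015  0.2014] D [ 0.0241 -0.0217 -0.1564] rv [ 0.001  0.002 -0.001] n 5
[-0.0045, -0.0046, 0.0313, 0.0001, 0.0004, -0.0003]
[-0.0045, -0.0046, 0.0313, 0.0001, 0.0004, -0.0003]
[-0.0045, -0.0046, 0.0313, 0.0001, 0.0004, -0.0003]
[-0.0045, -0.0046, 0.0313, 0.0001, 0.0004, -0.0003]
[-0.0045, -0.0046, 0.0313, 0.0001, 0.0004, -0.0003]
```

Call:
{"op": "send_rows", "data": {
  "series": [
    [-0.005,-0.005,0.03,0,0,0,1],
    [-0.005,-0.005,0.035,0,0,0,1],
    [-0.005,-0.005,0.035,0,0,0,1],
    [-0.005,-0.005,0.03,0,0,0,1],
    [-0.003,-0.003,0.02,0,0,0,1]
  ]
}}

```text
time: 28.58
tool_pos: [0.5844, -0.1226, 0.0466]
tool_rot: [3.138, -0.005, -3.083]
contact_force: [-0.1, -0.3, 0.4]
opening: 0.0004
```

Call:
{"op": "send_rows", "data": {
  "series": [
    [0,0,0,0,0,0,1],
    [0,0,0.004,0,0,0,1],
    [0,0,0.003,0,0,0,1],
    [0,0,0,0,0,0,1]
  ]
}}

```text
time: 28.92
tool_pos: [0.5877, -0.123, 0.0453]
tool_rot: [3.141, 0.003, -3.083]
contact_force: [0.1, -0.4, 0.4]
opening: 0.0006
```

Call:
{"op": "send_rows", "data": {
  "series": [
    [0,0,0.004,0,0,0,1],
    [0,0,0.003,0,0,0,1],
    [0,0,0.003,0,0,0,1],
    [0,0,0,0,0,0,1]
  ]
}}

```text
time: 29.25
tool_pos: [0.5881, -0.1233, 0.0349]
tool_rot: [-3.142, 0.003, -3.083]
contact_force: [0.5, -1.0, 0.9]
opening: 0.0004
```

Call:
{"op": "send_rows", "data": {
  "series": [
    [0,0,0.002,0,0,0,1],
    [0,0,0.0015,0,0,0,1],
    [0,0,0,0,0,0,1]
  ]
}}

```text
time: 29.5
tool_pos: [0.5877, -0.1232, 0.031]
tool_rot: [3.141, 0.002, -3.083]
contact_force: [-0.2, 0.1, 0.2]
opening: 0.0004
```

Call:
{"op": "send_rows", "data": {
  "series": [
    [0,0,0.0015,0,0,0,1],
    [0,0,0.0015,0,0,0,1],
    [0,0,0,0,0,0,1]
  ]
}}

```text
time: 29.75
tool_pos: [0.5879, -0.1232, 0.0292]
tool_rot: [3.141, 0.003, -3.083]
contact_force: [-2.9, -0.7, 8.8]
opening: 0.0005
```

Call:
{"op": "send_rows", "data": {
  "series": [
    [0,0,0.001,0,0,0,1],
    [0,0,0,0,0,0,1]
  ]
}}

```text
time: 29.92
tool_pos: [0.5879, -0.1232, 0.0291]
tool_rot: [-3.142, 0.003, -3.083]
contact_force: [-4.6, 1.3, 15.3]
opening: 0.0007
```

That side is bottomed at the expected height. Now the +y side.

Call:
{"op": "send_rows", "data": {
  "series": [
    [0,0,0.001,0,0,0,1],
    [0,0,-0.015,0,0,0,1],
    [0,0.022,-0.002,0,0,0,1],
    [0,0.022,0,0,0,0,1],
    [0,0,0.01,0,0,0,1]
  ]
}}

```text
time: 30.33
tool_pos: [0.5856, -0.0761, 0.0346]
tool_rot: [3.14, 0.004, -3.081]
contact_force: [0.2, 0.3, -0.2]
opening: 0.0002
```

Call:
{"op": "send_rows", "data": {
  "series": [
    [0,0,0.004,0,0,0,1],
    [0,0,0.001,0,0,0,1],
    [0,0,0,0,0,0,1],
    [0,0,0,0,0,0,1]
  ]
}}

```text
time: 30.67
tool_pos: [0.5845, -0.0776, 0.0291]
tool_rot: [3.138, 0.001, -3.083]
contact_force: [-5.3, 9.7, 15.3]
opening: 0.0004
```

Call:
{"op": "send_rows", "data": {
  "series": [
    [0,-0.001,-0.03,0,0,0,1],
    [0,0,-0.04,0,0,0,1],
    [0.005,0,-0.04,0,0,0,1],
    [0.01,0,-0.04,0,0,0,1],
    [0.01,0,-0.03,0,0,0,1]
  ]
}}

```text
time: 31.08
tool_pos: [0.56, -0.0827, 0.2106]
tool_rot: [-3.141, 0.004, -3.083]
contact_force: [0.6, -0.2, 0.3]
opening: 0.0005
```

Call:
{"op": "send_rows", "data": {
  "series": [
    [0,0,0,0,0,0,1],
    [0,0,0,0,0,0,1]
  ]
}}

```text
time: 31.25
tool_pos: [0.5603, -0.0827, 0.2095]
tool_rot: [-3.141, 0.005, -3.084]
contact_force: [0.2, 0.3, -0.8]
opening: -0.0002
```

```bash
python3 - <<'E'
from h import *
c,d=avg(2); print(observe()["contact_force"])
Rc=R.from_euler("z",yc)
S=[(PCA+Rc.apply(rect(-.071,.072,.09,.014)),(255,0,255))]
overlay(d,S,"ov32",(50,20,500,300),.44)
zgrid(d,PCA,(-.05,-.03,-.01,.01,.03,.05),(-.035,-.015,0,.015,.035),.026)
print("cork");zgrid(d,PCK,(-.04,0,.04),(-.02,0,.02),.034)
print("sq");zgrid(d,PSQ,(-.035,0,.025,.04),(0,),.024)
print("foam");zgrid(d,PSQ,(0,.02),(-.03,),.014)
s=cam("side"); save("s32",s["color"][160:310,220:430],3.6)
t=cam("top"); save("t32",t["color"][150:290,150:450],2.6)
E
```

```text
avg [ 0.56   -0.0825  0.2085] sd [0.0004 0.0002 0.0009]
[-0.61794987  0.3594741  -0.28091704]
-0.05 [0.0586, 0.0588, 0.0586, 0.0588, 0.0588]
-0.03 [0.0583, 0.0586, 0.0593, 0.0584, 0.0591]
-0.01 [0.0584, 0.0583, 0.0585, 0.0583, 0.0582]
0.01 [0.0585, 0.058, 0.0582, 0.058, 0.0581]
0.03 [0.0585, 0.0585, 0.0586, 0.0585, 0.0582]
0.05 [0.0583, 0.0586, 0.0583, 0.0578, 0.0579]
cork
-0.04 [0.0662, 0.0661, 0.0662]
0 [0.0661, 0.0662, 0.0662]
0.04 [0.066, 0.0665, 0.0662]
sq
-0.035 [0.0565]
0 [0.0565]
0.025 [0.0563]
0.04 [0.0561]
foam
0 [0.0461]
0.02 [0.0464]
```

View pics/ov32.png

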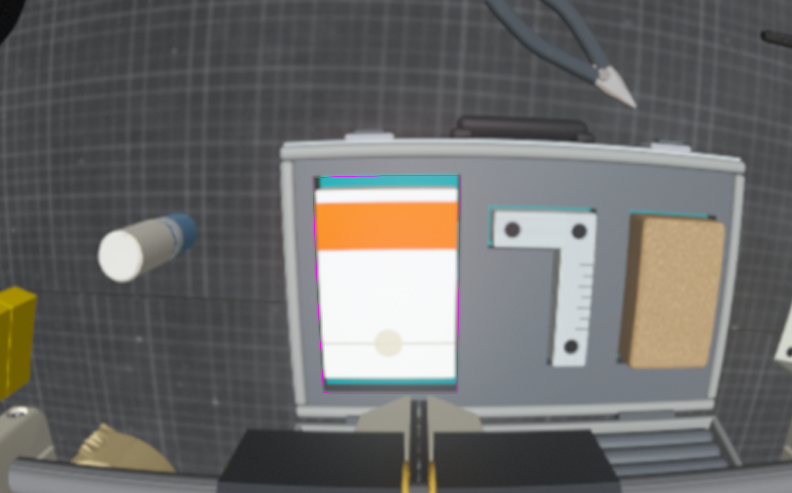

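View pics/s32.png

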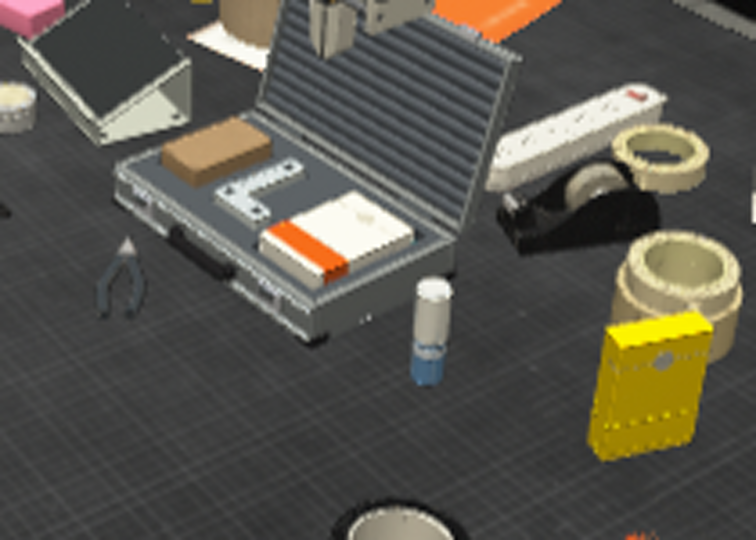

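View pics/t32.png

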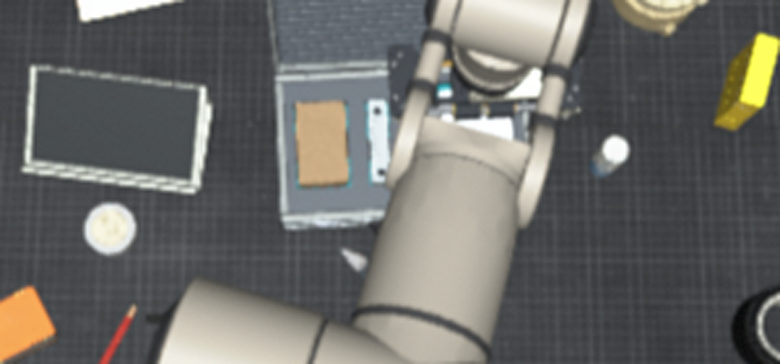

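All three parts are at their seated heights and the arm is clear of everything. The glue stick (430,330), tin and snips are where they started. Handing in.

```bash
python3 -c "
from cell import workorder; print(workorder.hand_in())"
```

```text
the job is handed in; nothing more can be done
None
```

The kit is packed and handed in at about 31 s of the 72 s allowed. The square and the cork are pressed into their cutouts. The carton was stood in its notch, tipped over away from the robot onto its back, and pressed flat.

**Last checks:** the wrist-camera depth gave these top heights after the final press; the same readings put the foam top at 0.0462 m (nominal 0.046), so the method is good to a few tenths of a millimetre.

| Part | Measured top (m) | Fully seated (m) |
|---|---|---|
| Square | 0.0564 | 0.056 |
| Cork | 0.0662 | 0.066 |
| Carton, all over | about 0.0585 | 0.058 |

- **Firmness:** pressed with the shut fingers at 15 to 21 N, none of the three moved any further.
- **Other items:** the glue stick, the tin, the snips and the look-alikes are where they began, as far as the pictures show. The arm hid the body of the snips in the last top view, but the wrist and side views show it in place.

**What disagreed or needed mending:**
- **Finger tips:** the wrist camera shows the real finger tips about 30 mm short of the reported TCP. The first close on the square met only air, so I corrected for this from then on.
- **Cork and square:** I backed off slightly while still gripping, and they then read about 1.3 mm and 0.5 mm high. I pressed both again.
- **Carton:** it first rested tilted on one nub. Pressing both sides levelled it.

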